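Hang the keyhole ledge on a cookbook rest and lock it

TASK

Fit the loose steel ledge to the sloping wooden cookbook rest, with its lip at the lower side: lower it flat onto the board so that both screw heads come through its keyholes, then slide it down the slope until it is fully home on the screws. Then swing the dark catch round to its stop, so that it points straight down the slope at the ledge, let go, and leave the other things where they stand.

Things in the scene. Friction and masses are not known exactly. Their poses are not given: they have to be found in the camera images.
- rest_board: Sloping top board of the fixed wooden cookbook rest, 24 deg from level, low edge to the robot. Origin: on its upper face where the middle of the ledge's underside lies when home, 93 mm above the worktop. x points up the slope, y left along the board, z square out of the face. Face spans x -70 to 110, y -105 to 105 mm. A fully home ledge has these same axes, its lip point at -30, 0, 22 mm.
- screw_left (a point): Foot of the left screw on the board's face (12, 50, 0 mm in the board's frame; axes as the board's). Neck 10 mm thick and 9 mm long, then a round head 20 mm across and 5 mm thick: its top is 14 mm off the face.
- screw_right (a point): Foot of the right screw, like the left one (12, -50, 0 mm in the board's frame).
- ledge: The loose steel ledge, about 0.25 kg: plate 70 mm (x) by 170 mm (y), 6 mm thick, with a straight lip 10 mm thick and 40 mm high (from the underside) along its whole -x long edge. Origin: middle of the plate's underside; z points out on the lip's side, x from the lip across the plate, y along the lip. Starts flat on the worktop, lip up and nearer the robot.
- ledge_lip (a point): Point in the ledge's lip to grasp: middle of its length and thickness, 22 mm above the plate's underside; at -30, 0, 22 mm in the ledge's frame, same axes. The lip is 10 mm thick, its top 18 mm above this point, the plate's top face 16 mm below it.
- ledge_key_left (a point): Centre, at the underside, of the wide opening (26 mm across) of the ledge's left keyhole: -10, 50, 0 mm in the ledge's frame. From it a slot 14 mm wide runs along the ledge's +x (away from the lip) and stops the screw's neck 22 mm from this centre. So the ledge goes down over the heads 22 mm up the slope from home, then slides 22 mm down.
- ledge_key_right (a point): The same point of the right keyhole: -10, -50, 0 mm in the ledge's frame.
- rest_catch (a joint): Angle (rad) of the dark steel catch about the board's z; pivot at 89, 0 mm in the board's frame. 0: shut at its stop, pointing straight down the slope, tip 4 mm from the upper edge of a ledge that is home (one that is not is in its way). 1.57: open, pointing to the board's -y. Starts at 1.15 to 1.57. Stiff (0.05 N m), stays where left. Arm 18 mm wide, top 11 mm off the face, tip 50 mm from the pivot.
- catch_knob (a point): Middle of the upright round knob on the catch's arm, 41 mm from the pivot: 16 mm across, from 11 to 38 mm off the board's face; this point is 24 mm off the face.
- lemon: Bystander: a lemon, 78x55x56 mm; origin under its centre.
- spice_jar: Bystander: a spice jar, 44 mm across, 96 mm high; origin under its centre.
- garlic: Bystander: a garlic bulb, about 50 mm; origin under its centre.
- spoon: Bystander: a spoon, 188 mm long, 16 mm high; origin under its centre.
- onion: Bystander: an onion, 82 mm across, 94 mm high; origin under its centre.
- flat_tin: Bystander: a flat tin, 105x63x26 mm; origin under its centre.

How it is judged:
By the outcome, as a careful person would: the job done as asked, in the order asked, and still so for the second after the job is handed in, with the robot touching nothing.
It also fails if it takes over 61 s, if anything falls off the work surface, if the arm or the gripper's body presses on something with over 40 N, if the wrist force passes 120 N, or if a joint passes its speed limit or range.

ROBOT

A 7-joint arm with a two-finger parallel gripper is mounted at the origin on a cart in front of the work surface, level with it; the furniture and walls round the work are solid. World frame = base frame: x ahead of the robot, y to its left, z up, the work surface at z = 0. Lengths are in m, angles in rad, forces in N, time in s.
With the tool pointing down it reaches from about 0.4 to 0.875 m from the base axis. Payload 4.4 kg.
Tool frame: the origin (TCP) lies midway between the tips of the shut fingers; the grasp point (between the pads) lies 19 mm behind it (hold_point_z is the distance from the TCP to the grasp point, in m); z points along the fingers, y is the line along which they close (so a half turn about z gives the same grasp; the last joint's range is limited). The gripper opens to 85 mm and grips with 20 to 120 N. Pads are 22 mm wide; open, the fingers measure 114 mm over their backs; the gripper's body (76 mm by 85 mm) begins 54 mm behind the grasp point. The pads swing forward as they close: fully open they stand 13 mm farther back than shut.
Start: joints at [-1.235, 0.628, 0.038, 1.517, -0.027, 0.996, -0.02], TCP at [0.254, 0.598, 0.231] pointing down, gripper open.
Joint ranges: [-3.06, 3.06], [-0.37, 2.12], [-1.25, 1.32], [0.18, 2.47], [-1.1, 4.24], [0.23, 1.98], [-2.94, 2.94]. Speed limits (rad/s): [2.57, 2.57, 3.14, 3.14, 3.14, 3.14, 3.14].

INTERFACE

Orientations are given as a unit quaternion [x, y, z, w].
In Python, from workcell import read_state, snapshot, calibration, hand_in, regions_of, place_of, hold_point_z gives the robot as it stands.
- The arm moves only by the shell command python3 -m crank 'ROWS'. ROWS is JSON, a list of rows, each a list of 7 numbers: the gripper's target within -1 to 1 (shut at 1, half-way at 0, fully open at -1), then the shift along the tool's x, y, z scaled (see below), then the turn, a rotation vector about the tool's x, y, z scaled (see below). A call has 1 to 12 rows; each row shifts and turns the commanded pose from where the row before left it, along the tool's axes as they then stand; what a row does not reach is not made up. The controller multiplies each number of a shift by 100 mm and each number of a turn by 5 degrees. A row lasts 1/10 s, in which the tool goes at most 50 mm and 8.59 degrees, less where a joint would pass 70% of its speed; a pose out of reach is approached as far as the arm can. A call with a number of a shift or a turn outside -1 to 1 is refused whole. A call with a gripper value outside its range is refused whole. The fingers move at their own pace and stop on an object; the grip force is fixed at half the most. Time passes only in rows, so rows that do not move let the fingers close. It gives the time, the measured TCP pose, the force, the opening and the grip force at its end, in the units of the state.
- read_state(): the state, without advancing time (a new reading comes with each control period).
- snapshot(name): name is "side" or "top"; returns (picture, depth): 480x640x3 uint8, red, green, blue; 480x640 float32, m along the optical axis (not along the pixel's ray), 0 where there is no reading.
- calibration(name): a dict with "K" (3x3 intrinsics, pixels), "extrinsics" (4x4, takes a point from world to camera coordinates). Camera axes: x right, y up, looking along -z (the intrinsics and any distortion apply to the point x, -y, -z); pixel columns grow to the right and rows downward; lengths in m; the calibration is good to about 2 mm. A picture is of the moment at which its call begins. calibration takes no time and is no camera call.
- hand_in(): hands the job in; it is judged then, once.
Trained networks look in the newest picture that a camera, given by its name, has taken for a name from the list of things; names that differ only in an ending like _2 or _b are one class to them, and where a whole thing is asked for, a point or a joint stands for the part that bears it (a point fixed in the world has none). Each returns a list of dicts, best first, with "p" (0 to 1); they miss things now and then, are a little off and sometimes report something else, mostly with a low value. They report only what shows in the picture. A call takes as long as a camera call.
- regions_of(thing, camera): "mask" (480x640 bool, what is visible of it) and "rect" ([left, top, width, height] in pixels, round what is visible of it).
- place_of(thing, camera): "xy" ([column, row] in pixels: a listed point, or the origin of a listed thing).
The state is a dict: "clock": time; "joint_pos": joint angles; "joint_vel": joint speeds; "tau": joint torques, N m; "tcp_pos": TCP position; "ee_rot": TCP orientation; "wrist_force": force on the tool from outside, world axes, zero at the start; "ft_torque": the same for the moment, N m; "width": opening from 0.0 (shut) to 1.0 (fully open); "grasp_force": force on a finger pad.
Only numpy, scipy, OpenCV 4.12 (cv2) and the standard library are available. Lean on these libraries where they do the work, as an engineer would, in place of code of your own. Each camera call takes 0.05 s, during which the arm holds its last target. There are 200 camera calls.

## Working session

There is one attempt and no reset: what is moved stays moved. The work goes in short steps, Python scripts to look and compute and a shell command to move; the robot and the scene stay as the last step left them, time stands still between calls to the robot, and variables do not carry over. Pictures are saved under pics/ and viewed, at most 10 in all, crops included, and the job is handed in when it is done.

```bash
mkdir -p pics
cat > h.py <<'E'
import numpy as np,cv2
from workcell import *
from scipy.spatial.transform import Rotation as R
def cam(n):
    c=calibration(n);return np.array(c["K"]),np.array(c["extrinsics"]),c
def unproj(n,uv,d):
    K,E,_=cam(n);u,v=uv
    x=(u-K[0,2])/K[0,0]*d;y=(v-K[1,2])/K[1,1]*d
    return (np.linalg.inv(E)@np.array([x,-y,-d,1]))[:3]
def proj(n,p):
    K,E,_=cam(n);q=(E@np.r_[p,1])[:3];q=q*[1,-1,-1];q=K@q;return q[:2]/q[2]
def cloud(n,d):
    K,E,_=cam(n);v,u=np.mgrid[:480,:640]
    P=np.stack([(u-K[0,2])/K[0,0]*d,-(v-K[1,2])/K[1,1]*d,-d,np.ones_like(d)],-1)
    return (P@np.linalg.inv(E).T)[...,:3]
E
python3 - <<'E'
from h import *
s=read_state();print({k:np.round(v,3) for k,v in s.items()},hold_point_z)
for n in("side","top"):
    im,d=snapshot(n);cv2.imwrite(f"pics/{n}0.png",im[...,::-1]);np.save(f"{n}0.npy",d)
    print(cam(n)[2])
    for t in["rest_board","screw_left","screw_right","ledge","ledge_lip","ledge_key_left","ledge_key_right","catch_knob"]:
        r=place_of(t,n)
        for q in r[:2]:
            uv=np.array(q["xy"]);dd=d[int(uv[1]),int(uv[0])]
            print(n,t,round(q["p"],2),uv.round(1),unproj(n,uv,dd).round(4))
E
```

```text
{'clock': np.float64(0.0), 'joint_pos': array([-1.235,  0.629,  0.038,  1.518, -0.027,  0.996, -0.02 ]), 'joint_vel': array([ 0.   ,  0.   ,  0.   , -0.001,  0.002,  0.001, -0.001]), 'tau': array([-0.0000e+00, -5.6341e+01,  1.2260e+00, -1.9344e+01,  1.1000e-02,
        1.1000e-02, -0.0000e+00]), 'tcp_pos': array([0.254, 0.598, 0.23 ]), 'ee_rot': array([ 0.2  ,  0.98 , -0.001, -0.   ]), 'wrist_force': array([-0.057,  0.02 ,  0.485]), 'ft_torque': array([-0.009, -0.002, -0.013]), 'grasp_force': np.float64(0.0), 'width': np.float64(0.997)} 0.0187
{'K': array([[548.43874624,   0.        , 322.12565313],
       [  0.        , 548.43874624, 240.49279213],
       [  0.        ,   0.        ,   1.        ]]), 'extrinsics': array([[ 0.81303598, -0.58178389, -0.02236087, -0.4809585 ],
       [ 0.32322996,  0.41909956,  0.84845621, -0.20921024],
       [-0.48424673, -0.69705313,  0.52879301, -1.35242985],
       [ 0.        ,  0.        ,  0.        ,  1.        ]])}
side rest_board 0.9 [255.1 204.1] [0.4884 0.2063 0.0904]
side rest_board 0.68 [250.4 192.6] [0.4968 0.2469 0.111 ]
side screw_lef
[... 840 characters left out ...]
.14213155, -0.02991491,  0.98939563, -1.13719874],
       [ 0.        ,  0.        ,  0.        ,  1.        ]])}
top rest_board 0.91 [214.9 246.6] [0.4977 0.2126 0.0949]
top rest_board 0.57 [221.1 306.6] [0.3461 0.2076 0.0169]
top screw_left 0.72 [202.1 244.6] [0.5012 0.2437 0.1019]
top screw_right 0.93 [236.8 244.3] [0.5031 0.1537 0.1086]
top screw_right 0.37 [231.8 182.9] [0.6731 0.1851 0.0684]
top ledge 0.96 [392.4 250.8] [ 0.5079 -0.2493  0.0106]
top ledge_lip 0.62 [393.7 259.8] [ 0.4804 -0.2489  0.0396]
top ledge_key_left 0.72 [373.4 254.7] [ 0.4971 -0.1988  0.0015]
top ledge_key_right 0.97 [409.1 247.3] [ 0.5195 -0.2957  0.0027]
top catch_knob 0.56 [226.7 223.7] [0.5455 0.1687 0.1623]
```

View pics/side0.png

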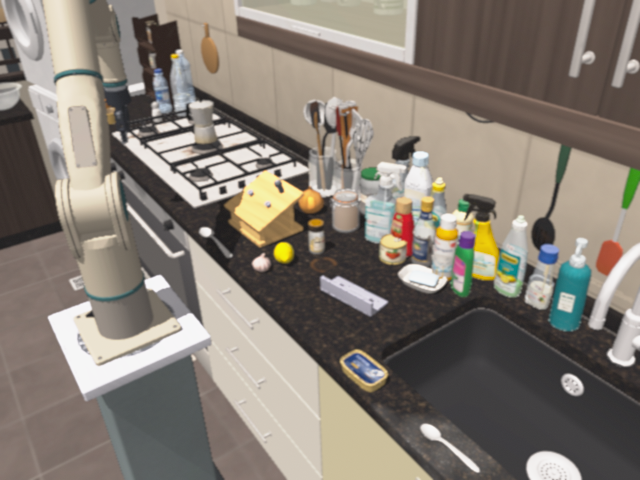

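View pics/top0.png

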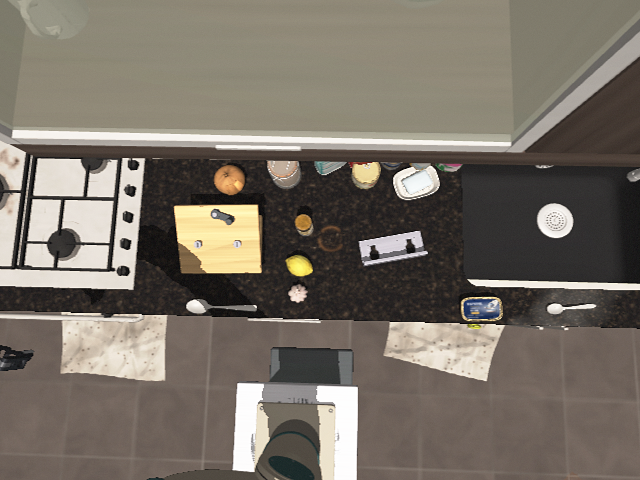

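```bash
cat > m.py <<'E'
from h import *
C=[]
for n in("side","top"):
    d=np.load(f"{n}0.npy");P=cloud(n,d)
    P=P[d>0];C.append(P)
for n,P in zip(("side","top"),C):
    # board face points: fit plane with 24deg slope
    m=(abs(P[:,0]-.5)<.08)&(abs(P[:,1]-.2)<.09)&(P[:,2]>.05)&(P[:,2]<.16);Q=P[m]
    best=None
    rng=np.random.default_rng(0)
    for _ in range(400):
        a=Q[rng.choice(len(Q),3,replace=False)];nn=np.cross(a[1]-a[0],a[2]-a[0]);nn/=np.linalg.norm(nn)+1e-12;nn*=np.sign(nn[2]+1e-12)
        if abs(np.arccos(nn[2])-np.radians(24))>.06: continue
        inl=abs((Q-a[0])@nn)<.002
        if best is None or inl.sum()>best.sum():best=inl
    q=Q[best];c=q.mean(0);nn=np.linalg.svd(q-c,full_matrices=False)[2][2];nn*=np.sign(nn[2])
    print(n,"plane n",nn.round(4),"tilt",np.degrees(np.arccos(nn[2])).round(2),"yaw",np.degrees(np.arctan2(-nn[1],-nn[0])).round(2),"c",c.round(4),len(q),len(Q))
    m=(abs(P[:,0]-.55)<.25)&(abs(P[:,1]-.2)<.2)&(abs((P-c)@nn)<.003);q=P[m]
    r=cv2.minAreaRect((q[:,:2]*1000).astype(np.float32));print(" board rect",r)
    h=(P-c)@nn
    m=(abs(P[:,0]-.5)<.1)&(abs(P[:,1]-.2)<.1)&(h>.011)&(h<.017);print(" heads",[ (P[m&((P[:,1]>.2)==b)].mean(0).round(4),(m&((P[:,1]>.2)==b)).sum()) for b in(True,False)])
    m=(abs(P[:,0]-.55)<.12)&(abs(P[:,1]-.2)<.1)&(h>.030)&(h<.042);print(" knob top",P[m].mean(0).round(4),m.sum(), P[m].std(0).round(4))
    m=(abs(P[:,0]-.5)<.1)&(abs(P[:,1]+.25)<.12)&(P[:,2]>.034)&(P[:,2]<.046);r=cv2.minAreaRect((P[m][:,:2]*1000).astype(np.float32));print(" lip top",r,P[m].mean(0).round(4))
    m=(abs(P[:,0]-.5)<.1)&(abs(P[:,1]+.25)<.12)&(P[:,2]>.0035)&(P[:,2]<.05);r=cv2.minAreaRect((P[m][:,:2]*1000).astype(np.float32));print(" ledge",r)
E
python3 m.py
```

```text
side plane n [-0.4135 -0.0204  0.9103] tilt 24.46 yaw 2.83 c [0.5035 0.1952 0.0975] 1050 1994
 board rect ((579.987548828125, 159.47003173828125), (433.31488037109375, 307.5268249511719), 1.4636512994766235)
 heads [(array([0.5227, 0.2373, 0.1222]), np.int64(24)), (array([0.5251, 0.1613, 0.1214]), np.int64(32))]
 knob top [0.551  0.1665 0.1571] 21 [0.004  0.0054 0.003 ]
 lip top ((486.39715576171875, -252.6561279296875), (16.379518508911133, 172.98643493652344), 12.350844383239746) [ 0.4863 -0.2584  0.0392]
 ledge ((499.4601135253906, -249.2604217529297), (199.0144500732422, 239.22239685058594), 0.35703903436660767)
top plane n [-0.4095 -0.01    0.9122] tilt 24.18 yaw 1.39 c [0.5065 0.1996 0.099 ] 2666 4236
 board rect ((504.23077392578125, 148.96426391601562), (344.5589904785156, 206.6649627685547), 78.15924072265625)
 heads [(array([0.5303, 0.2335, 0.1253]), np.int64(78)), (array([0.539 , 0.169 , 0.1276]), np.int64(80))]
 knob top [0.5517 0.1644 0.1597] 36 [0.0037 0.0042 0.0027]
 lip top ((487.01068115234375, -253.2998809814453), (10.327049255371094, 168.56292724609375), 11.295708656311035) [ 0.4869 -0.254   0.0405]
 ledge ((499.8663635253906, -249.67141723632812), (199.8433074951172, 239.71542358398438), 0.29334041476249695)
```

Side view: ledge with its lip at (350,293), board with screws at (252,195) and (269,203). Top view: ledge centre at (392,248), lip along (361,263)–(427,257), screw heads at (198,244) and (238,244), and the catch at (215,213)–(233,219) pointing right. Next I'll refine the board frame and plan the approach.

```bash
cat >> h.py <<'E'
def frame(yaw,tilt=24):
    return R.from_euler('zy',[yaw,-tilt],degrees=True).as_matrix()
def plan(p,Rt,N,p0=None,R0=None):
    "equal rows (shift units, turn units) from present to target"
    s=read_state();p0=np.array(s["tcp_pos"]) if p0 is None else p0
    R0=R.from_quat(s["ee_rot"]).as_matrix() if R0 is None else R0
    w=R.from_matrix(R0.T@Rt).as_rotvec()/N;dR=R.from_rotvec(w).as_matrix()
    A=sum(np.linalg.matrix_power(dR,k) for k in range(N))
    v=np.linalg.solve(A,R0.T@(np.array(p)-p0))
    print(N,"rows: shift",(v*10).round(4).tolist(),"turn",(np.degrees(w)/5).round(4).tolist())
def toolR(L,sgn=1):
    "tool z = -L z, tool y = sgn*L x"
    y=sgn*L[:,0];z=-L[:,2];return np.stack([np.cross(y,z),y,z],1)
E
python3 - <<'E'
from h import *
for n in("top","side"):
    d=np.load(f"{n}0.npy");P=cloud(n,d);im=cv2.imread(f"pics/{n}0.png")
    nn=frame(1.5)[:,2];
    h=(P-[.505,.1975,.0982])@nn
    m=((abs(h)<.004)&(d>0)&(P[...,2]>.05)&(P[...,2]<.16)&(abs(P[...,1]-.2)<.16)&(P[...,0]>.38)&(P[...,0]<.66)).astype(np.uint8)
    k,lab,st,_=cv2.connectedComponentsWithStats(m,connectivity=4);i=1+np.argmax(st[1:,4]);q=P[lab==i]
    F=frame(0);Q=(q@F)[:,:2]*1000
    r=cv2.minAreaRect(Q.astype(np.float32));print(n,"board rect in tilted axes",r,len(q)); b=np.array(r[0])
    c=np.array([b[0],b[1],0])/1000;print(" median normal coord",np.median(q@F[:,2]))
    # edges by line fits: left/right y extents as function of x
    for lo,hi in((-.08,.08),):
        xs=np.arange(b[0]-70,b[0]+80,5);L=[];Rr=[];X=[]
        for x in xs:
            s=Q[abs(Q[:,0]-x)<3,1]
            if len(s)>5: X.append(x);L.append(s.max());Rr.append(s.min())
        print(" edges L,R slope deg",np.degrees(np.arctan(np.polyfit(X,L,1)[0])).round(2),np.degrees(np.arctan(np.polyfit(X,Rr,1)[0])).round(2),np.median(L),np.median(Rr))
    g=cv2.cvtColor(im,cv2.COLOR_BGR2HSV)
    mm=((g[...,1]<60)&(abs(P[...,0]-.52)<.06)&(abs(P[...,1]-.2)<.09)&(P[...,2]>.08)&(P[...,2]<.17)&(d>0)&(g[...,2]>110)).astype(np.uint8)
    k,lab,st,ce=cv2.connectedComponentsWithStats(mm)
    for j in range(1,k):
        if st[j,4]>5:print(" head",ce[j].round(1),st[j],(P[lab==j]).mean(0).round(4))
    cv2.imwrite(f"pics/{n}_crop.png",cv2.resize(im[190:290,160:280] if n=="top" else im[165:250,220:310],None,fx=6,fy=6,interpolation=cv2.INTER_CUBIC)[:600,:800])
L=frame(11.8,0);lip=np.array([.4868,-.253,.022])
plan(lip+[0,0,.13],toolR(L),20)
E
```

```text
top board rect in tilted axes ((512.068359375, 202.7330322265625), (180.24545288085938, 211.11851501464844), 1.8948326110839844) 4887
 median normal coord -0.11546458847677464
 edges L,R slope deg 1.96 1.67 306.94103726873493 98.66873204995281
 head [220.6 216.4] [211 211  20  14  96] [0.5668 0.1897 0.1435]
 head [197.2 244.1] [194 241   8   7  45] [0.5008 0.2533 0.1115]
 head [236.6 243.9] [233 241   8   7  48] [0.5038 0.1537 0.1109]
side board rect in tilted axes ((511.0566711425781, 204.1825714111328), (181.05731201171875, 217.1236114501953), 1.4722586870193481) 2009
 median normal coord -0.11579912369265491
 edges L,R slope deg 0.86 0.34 306.91622977835505 99.84571974299263
 head [277.  181.8] [275 180   6   5  21] [0.5616 0.1895 0.1507]
 head [249.8 191.4] [247 189   6   6  27] [0.5005 0.2575 0.1098]
 head [267.  203.3] [264 201   7   6  31] [0.5035 0.1575 0.1088]
20 rows: shift [-0.4141, -0.1974, 0.0396] turn [0.0, -0.0, 0.5518]
```

View pics/top_crop.png

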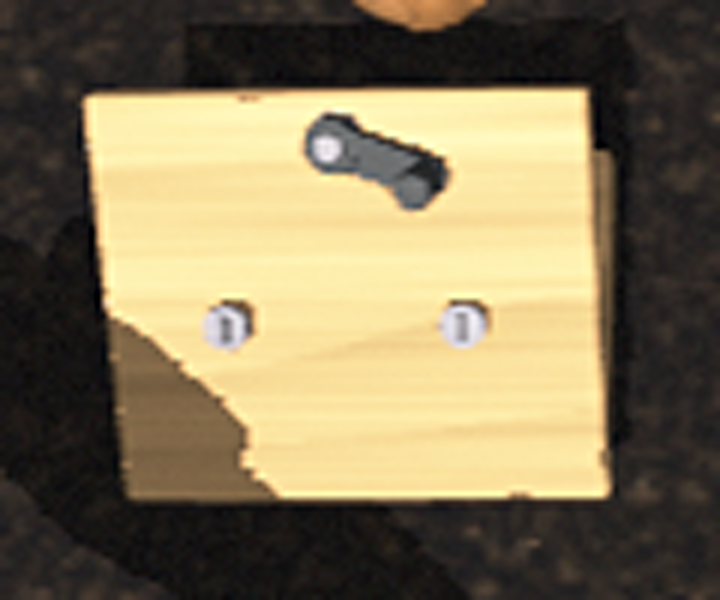

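The crop shows screw heads at crop (227,325) and (463,325), and the catch from its pivot at (325,145) to the knob at (425,185), pointing to -y. Board yaw is about 1.7° and its origin is near (0.497, 0.203, 0.093). Now moving over the ledge.

```bash
A='[-1,-0.414,-0.1975,0.04,0,0,0.552]'; python3 -m crank '[[-1,-0.414,-0.1975,0.04,0,0,0.552],[-1,-0.414,-0.1975,0.04,0,0,0.552],[-1,-0.414,-0.1975,0.04,0,0,0.552],[-1,-0.414,-0.1975,0.04,0,0,0.552],[-1,-0.414,-0.1975,0.04,0,0,0.552],[-1,-0.414,-0.1975,0.04,0,0,0.552],[-1,-0.414,-0.1975,0.04,0,0,0.552],[-1,-0.414,-0.1975,0.04,0,0,0.552],[-1,-0.414,-0.1975,0.04,0,0,0.552],[-1,-0.414,-0.1975,0.04,0,0,0.552]]'
python3 -m crank '[[-1,-0.414,-0.1975,0.04,0,0,0.552],[-1,-0.414,-0.1975,0.04,0,0,0.552],[-1,-0.414,-0.1975,0.04,0,0,0.552],[-1,-0.414,-0.1975,0.04,0,0,0.552],[-1,-0.414,-0.1975,0.04,0,0,0.552],[-1,-0.414,-0.1975,0.04,0,0,0.552],[-1,-0.414,-0.1975,0.04,0,0,0.552],[-1,-0.414,-0.1975,0.04,0,0,0.552],[-1,-0.414,-0.1975,0.04,0,0,0.552],[-1,-0.414,-0.1975,0.04,0,0,0.552]]'
python3 - <<'E'
from h import *
L=frame(11.8,0);lip=np.array([.4868,-.253,0])
plan(lip+[0,0,.010],toolR(L),10); print(read_state()["joint_pos"])
E
```

```text
clock: 1.9
tcp_pos: [0.4757, 0.1995, 0.1914]
ee_rot: [0.428, 0.904, 0.0, 0.0]
wrist_force: [0.4, 0.3, 0.5]
width: 1.001
grasp_force: 0.0
clock: 2.9
tcp_pos: [0.4864, -0.255, 0.1513]
ee_rot: [0.631, 0.775, 0.0, 0.0]
wrist_force: [0.3, -0.4, -1.1]
width: 1.0
grasp_force: 0.0
10 rows: shift [0.0019, 0.0007, 0.1413] turn [0.001, 0.0005, -0.0023]
[ 0.27528574  0.60235364  0.2378666   1.88683571 -0.21533987  0.67605137
  0.84525154]
```

```bash
python3 -m crank '[[-1,0.01,0,0.3,0,0,0],[-1,0.01,0,0.4,0,0,0],[-1,0,0.007,0.4,0,0,0],[-1,0,0,0.2,0,0,0],[-1,0,0,0.11,0,0,0],[-1,0,0,0,0,0,0],[0.5,0,0,0,0,0,0],[1,0,0,0,0,0,0],[1,0,0,0,0,0,0],[1,0,0,0,0,0,0],[1,0,0,0,0,0,0],[1,0,0,0,0,0,0]]'
```

```text
clock: 4.1
tcp_pos: [0.4872, -0.251, 0.0109]
ee_rot: [0.631, 0.776, 0.0, 0.001]
wrist_force: [0.9, 0.4, 5.3]
width: 0.111
grasp_force: 59.3
```

```bash
cat >> h.py <<'E'
BO=np.array([.497,.2028,.093]);BR=frame(1.7)
TL=np.array([-30,2,11])/1000   # TCP in ledge frame
def tgt(x,y,z): return BO+BR@(np.array([x,y,z])/1000+TL)  # ledge origin in board mm
E
python3 -m crank '[[1,0,0,-0.1,0,0,0],[1,0,0,-0.2,0,0,0],[1,0,0,-0.4,0,0,0],[1,0,0,-0.5,0,0,0],[1,0,0,-0.4,0,0,0],[1,0,0,-0.2,0,0,0]]'
python3 - <<'E'
from h import *
plan(tgt(22,0,80),toolR(BR),14);
E
```

```text
clock: 4.7
tcp_pos: [0.4875, -0.2518, 0.1943]
ee_rot: [0.631, 0.776, 0.001, 0.002]
wrist_force: [0.5, -0.3, -2.1]
width: 0.104
grasp_force: 58.9
14 rows: shift [0.3272, 0.0129, 0.0138] turn [-0.3376, -0.0381, 0.142]
```

```bash
python3 -m crank '[[1,0.327,0.013,0.014,-0.338,-0.038,0.142],[1,0.327,0.013,0.014,-0.338,-0.038,0.142],[1,0.327,0.013,0.014,-0.338,-0.038,0.142],[1,0.327,0.013,0.014,-0.338,-0.038,0.142],[1,0.327,0.013,0.014,-0.338,-0.038,0.142],[1,0.327,0.013,0.014,-0.338,-0.038,0.142],[1,0.327,0.013,0.014,-0.338,-0.038,0.142],[1,0.327,0.013,0.014,-0.338,-0.038,0.142],[1,0.327,0.013,0.014,-0.338,-0.038,0.142],[1,0.327,0.013,0.014,-0.338,-0.038,0.142],[1,0.327,0.013,0.014,-0.338,-0.038,0.142],[1,0.327,0.013,0.014,-0.338,-0.038,0.142]]'
python3 -m crank '[[1,0.327,0.013,0.014,-0.338,-0.038,0.142],[1,0.327,0.013,0.014,-0.338,-0.038,0.142],[1,0,0,0,0,0,0],[1,0,0,0,0,0,0]]'
cat > look.py <<'E'
from h import *
import sys
k=sys.argv[1]
s=read_state();p=np.array(s["tcp_pos"]);Rt=R.from_quat(s["ee_rot"]).as_matrix()
print("tcp in board mm",((p-BO)@BR*1000).round(1),"tilt err",R.from_matrix(toolR(BR).T@Rt).as_rotvec(degrees=True).round(2))
LR=np.stack([Rt[:,1],-Rt[:,0]*-1*-1,-Rt[:,2]],1); LR[:,1]=np.cross(LR[:,2],LR[:,0])
LO=p-LR@TL
for n in("side","top"):
    im,d=snapshot(n);cv2.imwrite(f"pics/{n}{k}.png",im[...,::-1]);np.save(f"{n}{k}.npy",d)
    for t,l in(("ledge_key_left",(-10,50,6)),("ledge_key_right",(-10,-50,6)),("ledge_lip",(-30,0,22))):
        e=proj(n,LO+LR@(np.array(l)/1000))
        for q in place_of(t,n)[:1]: print(n,t,round(q["p"],2),np.round(q["xy"],1),"expected",e.round(1))
    P=cloud(n,d)[d>0];Q=(P-LO)@LR*1000
    m=(abs(Q[:,0]-5)<70)&(abs(Q[:,1])<120)&(abs(Q[:,2]-6)<4);q=Q[m]
    if len(q)>20:
        A=np.c_[q[:,:2],np.ones(len(q))];c=np.linalg.lstsq(A,q[:,2],rcond=None)[0];print(n,"plate top tilt deg x,y",np.degrees(c[:2]).round(2),"h",c[2].round(2),len(q),"y ext",np.percentile(q[:,1],[0,2,98,100]).round(1),"x ext",np.percentile(q[:,0],[0,2,98,100]).round(1))
    m=(abs(Q[:,0]+30)<12)&(abs(Q[:,1])<120)&(abs(Q[:,2]-40)<6);q=Q[m]
    if len(q)>10: print(n,"lip top y ext",np.percentile(q[:,1],[0,2,98,100]).round(1),"x mean",q[:,0].mean().round(1),"h",q[:,2].mean().round(1))
E
python3 look.py 1
```

```text
clock: 5.9
tcp_pos: [0.4499, 0.1107, 0.1748]
ee_rot: [0.674, 0.722, 0.109, 0.11]
wrist_force: [2.6, 2.3, -2.1]
width: 0.107
grasp_force: 58.8
clock: 6.3
tcp_pos: [0.4517, 0.1797, 0.1803]
ee_rot: [0.68, 0.711, 0.124, 0.127]
wrist_force: [0.4, -1.3, -1.5]
width: 0.103
grasp_force: 58.8
tcp in board mm [ -6.5 -22.9  98.1] tilt err [ 3.48  0.35 -0.8 ]
side ledge_key_right 0.77 [262.8 187.4] expected [261.5 187. ]
side ledge_lip 0.7 [241.9 183.8] expected [244.8 181.3]
side plate top tilt deg x,y [0.33 0.12] h 6.53 417 y ext [-89.8 -86.2  65.   86.5] x ext [-35.9 -34.9  34.1  35.7]
side lip top y ext [-87.8 -85.1  78.1  85.5] x mean -31.6 h 40.1
top ledge_key_left 0.24 [220.4 245.9] expected [197.5 253.2]
top ledge_key_right 0.88 [243.1 253. ] expected [239.8 252.3]
top ledge_lip 0.69 [218.5 261.5] expected [217.5 262.8]
top plate top tilt deg x,y [ 0.   -0.03] h 6.8 1288 y ext [-90.1 -88.1  78.   80.7] x ext [-31.8 -23.2  36.2  37.1]
top lip top y ext [-89.  -87.1  77.6  79.4] x mean -27.6 h 40.6
```

```bash
sed -i 's/^TL=.*/TL=np.array([-30,6.7,11])\/1000/' h.py
python3 - <<'E'
from h import *
plan(tgt(22,0,32),toolR(BR),8);
E
```

```text
8 rows: shift [0.0398, -0.0008, 0.0688] turn [-0.0859, -0.0061, 0.0115]
```

```bash
python3 -m crank '[[1,0.04,-0.001,0.069,-0.086,-0.006,0.012],[1,0.04,-0.001,0.069,-0.086,-0.006,0.012],[1,0.04,-0.001,0.069,-0.086,-0.006,0.012],[1,0.04,-0.001,0.069,-0.086,-0.006,0.012],[1,0.04,-0.001,0.069,-0.086,-0.006,0.012],[1,0.04,-0.001,0.069,-0.086,-0.006,0.012],[1,0.04,-0.001,0.069,-0.086,-0.006,0.012],[1,0.04,-0.001,0.069,-0.086,-0.006,0.012],[1,0,0,0,0,0,0],[1,0,0,0,0,0,0]]'
python3 look.py 2
python3 - <<'E'
from h import *
a=cv2.imread("pics/top2.png")[190:290,160:280];b=cv2.imread("pics/side2.png")[150:250,200:320]
cv2.imwrite("pics/c2.png",np.hstack([cv2.resize(x,(400,333),interpolation=cv2.INTER_CUBIC) for x in(a,b)]))
E
```

```text
clock: 7.7
tcp_pos: [0.4799, 0.2206, 0.1577]
ee_rot: [0.685, 0.704, 0.122, 0.142]
wrist_force: [-0.1, -0.6, -1.8]
width: 0.107
grasp_force: 58.9
tcp in board mm [11.2 17.5 66.1] tilt err [ 2.47 -1.27 -0.16]
side ledge_key_left 0.96 [244.4 177.8] expected [246.9 176.5]
side ledge_key_right 0.73 [266.  184.9] expected [263.9 186.6]
side ledge_lip 0.74 [246.2 182.1] expected [247.9 181.4]
side plate top tilt deg x,y [-0.18  0.24] h 6.67 375 y ext [-85.7 -79.9  73.5  93.4] x ext [-36.9 -35.   33.7  36.4]
side lip top y ext [-83.8 -81.1  85.2  88.3] x mean -31.6 h 40.3
top ledge_key_left 0.79 [184.4 238.2] expected [186.5 241.9]
top ledge_key_right 0.95 [221.2 241.2] expected [227.4 241.8]
top ledge_lip 0.68 [201.4 253.1] expected [205.5 251.6]
top plate top tilt deg x,y [-0.22  0.03] h 6.94 1205 y ext [-82.5 -80.3  85.7  89.2] x ext [-32.6 -24.2  35.7  36.2]
top lip top y ext [-82.2 -80.6  85.1  87. ] x mean -28.6 h 40.4
```

View pics/c2.png

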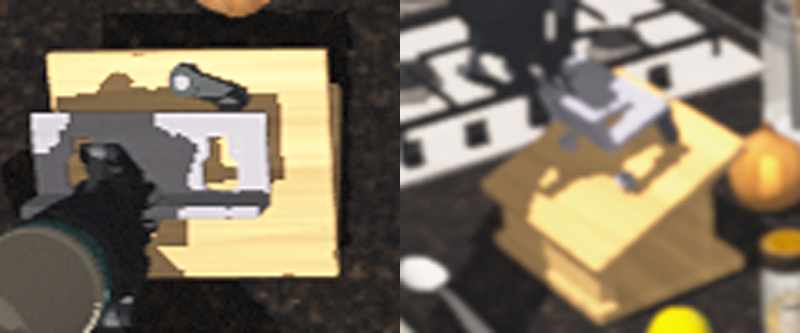

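The top crop shows the keyholes at (80,160) and (220,160), with the ledge too far left and too high. The tool isn't where I planned, so I'm checking the joints.

```bash
python3 - <<'E'
from h import *
s=read_state();print(s["joint_pos"].round(3) if hasattr(s["joint_pos"],'round') else s["joint_pos"],np.round(s["joint_vel"],3),s["clock"],s["tcp_pos"],s["ee_rot"])
plan(tgt(22,0,32),toolR(BR),8)
E
python3 -m crank '[[1,0,0,0,0,0,0],[1,0,0,0,0,0,0]]'
python3 -c "
from h import *
s=read_state();print(s['clock'],s['tcp_pos'],np.round(s['joint_vel'],3))"
```

```text
[-1.171  0.615  0.788  2.245 -1.099  0.233  0.529] [ 0.     0.002 -0.002  0.002 -0.     0.    -0.001] 8.1 [0.47991647 0.22058472 0.1579842 ] [0.68510926 0.70389646 0.12218958 0.14221388]
8 rows: shift [-0.0131, -0.0235, 0.0299] turn [-0.0616, 0.0309, 0.0032]
clock: 8.3
tcp_pos: [0.4799, 0.2207, 0.1579]
ee_rot: [0.685, 0.704, 0.122, 0.142]
wrist_force: [0.2, 0.9, -1.6]
width: 0.103
grasp_force: 58.8
8.3 [0.4799323  0.22068157 0.15788778] [ 0.     0.    -0.001 -0.002  0.001 -0.    -0.001]
```

Joint 5 is at -1.1 and joint 6 at 0.23, both at their limits, so this arm posture can't reach the tilt. I'll fit a kinematic model to find a posture that can.

```bash
cat > k.py <<'E'
from h import *
J=np.array([[-1.235,.629,.038,1.518,-.027,.996,-.02],[0.27528574,0.60235364,0.2378666,1.88683571,-0.21533987,0.67605137,0.84525154],[-1.171,.615,.788,2.245,-1.099,.233,.529]])
X=np.array([[.254,.598,.2305],[.4864,-.255,.1513],[.47992,.22062,.15793]])
Q=np.array([[.2,.98,-.001,0],[.631,.775,0,0],[.68511,.70390,.12219,.14221]])
E
python3 - <<'E'
from k import *
import itertools
best=[]
for sg in itertools.product((1,-1),repeat=7):
    Rs=[R.from_euler('ZYZYZYZ',np.array(sg)*j) for j in J]
    # constant tool rotation C: Rs*C = Q ; consistency
    Cs=[r.inv()*R.from_quat(q) for r,q in zip(Rs,Q)]
    e=max((Cs[0].inv()*c).magnitude() for c in Cs)
    # allow base rotation about z: B*Rs*C
    best.append((e,sg,Cs[0].as_rotvec(degrees=True).round(1)))
best.sort(key=lambda t:t[0])
for b in best[:6]:print(b)
E
```

```text
Traceback (most recent call last):
  File "scipy/spatial/transform/_rotation.pyx", line 1413, in scipy.spatial.transform._rotation.Rotation.from_euler
ValueError: Expected axis specification to be a non-empty string of upto 3 characters, got ZYZYZYZ
```

```bash
cat >> k.py <<'E'
def rots(j,sg):
    r=[R.identity()]
    for a,s,q in zip('zyzyzyz',sg,j): r.append(r[-1]*R.from_euler(a,s*q))
    return r[1:]
E
python3 - <<'E'
from k import *
import itertools
best=[]
for sg in itertools.product((1,-1),repeat=7):
    Cs=[rots(j,sg)[-1].inv()*R.from_quat(q) for j,q in zip(J,Q)]
    best.append((max((Cs[0].inv()*c).magnitude() for c in Cs),sg,Cs[0].as_rotvec(degrees=True).round(1)))
best.sort(key=lambda t:t[0])
for b in best[:4]:print(b)
sg=best[0][1]
# positions: base offset + per-link constant vectors
from scipy.optimize import lsq_linear
A=[];b=[]
for j,x in zip(J,X):
    r=[q.as_matrix() for q in rots(j,sg)]
    z=[q[:,2] for q in r]
    # h (world z), a along z after j2/3, b after j4/5, c after j6/7, elbow x-offsets
    A.append(np.stack([[0,0,1],z[2],z[4],z[6],r[2][:,0],r[4][:,0],r[2][:,1]],1));b.append(x)
A=np.vstack(A);b=np.hstack(b)
for cols in([0,1,2,3],[0,1,2,3,4,5]):
    s=np.linalg.lstsq(A[:,cols],b,rcond=None);print(cols,s[0].round(4),"res mm",((A[:,cols]@s[0]-b)*1000).round(1))
E
```

```text
(0.002187609111847395, (-1, 1, -1, 1, -1, 1, -1), array([ 0.1,  0. , 90.1]))
(0.756910054437965, (-1, -1, -1, -1, -1, -1, -1), array([ 0.1,  0.1, 90.1]))
(0.9692091752761283, (-1, 1, -1, -1, -1, -1, -1), array([-59.4, -52. ,  77. ]))
(1.222914278161333, (-1, -1, 1, -1, -1, -1, -1), array([-1.8,  2.3, 93.6]))
[0, 1, 2, 3] [0.415  0.526  0.4088 0.3802] res mm [-24.7  12.3   7.    6.1  20.7  -1.8   0.7  -4.2  -5.3]
[0, 1, 2, 3, 4, 5] [0.4382 0.4326 0.3923 0.2579 0.1092 0.033 ] res mm [-21.6  12.9  -5.8   3.3   8.2  -1.1  -1.7  -5.9   6.9]
```

```bash
cat > log.py <<'E'
from h import *
import json
s=read_state();open("log.txt","a").write(json.dumps([list(map(float,s[k])) for k in("joint_pos","tcp_pos","ee_rot")])+"\n")
print(np.round(s["joint_pos"],3))
E
python3 log.py
python3 -m crank '[[1,0,0,-0.2,0,0,0],[1,0,0,-0.4,0,0,0],[1,0,0,-0.3,0,0,0],[1,0,0,0,0,0,0],[1,0,0,0,0,0,0]]'; python3 log.py
python3 -m crank '[[1,0,0,0,0.7,0,0],[1,0,0,0,0.9,0,0],[1,0,0,0,0.9,0,0],[1,0,0,0,0,0,0],[1,0,0,0,0,0,0]]'; python3 log.py
python3 -m crank '[[1,0,0,0,0.7,0,0],[1,0,0,0,0.9,0,0],[1,0,0,0,0.3,0,0],[1,0,0,0,0,0,0],[1,0,0,0,0,0,0]]'; python3 log.py
```

```text
[-1.171  0.615  0.788  2.244 -1.099  0.233  0.529]
clock: 8.8
tcp_pos: [0.4465, 0.2237, 0.2413]
ee_rot: [0.684, 0.705, 0.122, 0.142]
wrist_force: [0.1, 0.2, -2.3]
width: 0.105
grasp_force: 59.0
[-1.511  0.564  1.224  2.219 -0.826  0.484  0.291]
clock: 9.3
tcp_pos: [0.4469, 0.2219, 0.2404]
ee_rot: [0.697, 0.713, 0.044, 0.067]
wrist_force: [-0.0, 0.1, -2.2]
width: 0.104
grasp_force: 59.2
[-1.358  0.62   1.201  2.048 -0.721  0.815  0.247]
clock: 9.8
tcp_pos: [0.4459, 0.2227, 0.2408]
ee_rot: [0.7, 0.714, -0.015, 0.009]
wrist_force: [-0.1, -0.0, -1.5]
width: 0.105
grasp_force: 59.3
[-1.233  0.668  1.147  1.919 -0.675  1.039  0.231]
```

```bash
cat >> k.py <<'E'
import json
D=[json.loads(l) for l in open("log.txt")]
J=np.vstack([J[:2],[d[0] for d in D]]);X=np.vstack([X[:2],[d[1] for d in D]]);Q=np.vstack([Q[:2],[d[2] for d in D]])
sg=(-1,1,-1,1,-1,1,-1)
def basis(j):
    r=[q.as_matrix() for q in rots(j,sg)]
    return np.stack([[0,0,1],r[0][:,0],r[0][:,1],r[2][:,2],r[2][:,0],r[2][:,1],r[4][:,2],r[4][:,0],r[4][:,1],r[6][:,2],r[5][:,0]],1)
A=np.vstack([basis(j) for j in J]);b=X.ravel()
lam=1e-3
par=np.linalg.lstsq(np.vstack([A,lam*np.eye(A.shape[1])]),np.r_[b,np.zeros(A.shape[1])],rcond=None)[0]
def fk(j): return basis(j)@par, rots(j,sg)[-1]*R.from_rotvec([0,0,np.pi/2])
LO_=np.array([-3.06,-.37,-1.25,.18,-1.1,.23,-2.94]);HI=np.array([3.06,2.12,1.32,2.47,4.24,1.98,2.94])
E
python3 - <<'E'
from k import *
print(par.round(4),"res mm",((A@par-b)*1000).round(1).reshape(-1,3).tolist())
from scipy.optimize import least_squares
rng=np.random.default_rng(1)
for sgn in(1,-1):
  for name,(p,Rt) in {"pre":(tgt(22,0,60),toolR(BR,sgn)),"down":(tgt(22,0,0),toolR(BR,sgn)),"home":(tgt(0,0,0),toolR(BR,sgn))}.items():
    sols=[]
    for _ in range(60):
        j0=rng.uniform(LO_,HI)
        f=lambda j:np.r_[(fk(j)[0]-p)*5,(fk(j)[1].inv()*R.from_matrix(Rt)).as_rotvec()]
        r=least_squares(f,j0,bounds=(LO_,HI),max_nfev=60)
        if np.abs(r.fun).max()<.003: sols.append(r.x)
    if sols:
        S=np.array(sols);mg=np.minimum(S-LO_,HI-S).min(1);o=np.argsort(-mg)[:4]
        print(sgn,name,len(sols));[print("  ",mg[i].round(2),S[i].round(2)) for i in o]
    else:print(sgn,name,"none")
E
```

```text
[ 3.358e-01 -1.000e-04 -1.150e-02  5.594e-01  1.000e-04 -1.640e-02
  3.820e-01  1.000e-04 -4.000e-04  3.498e-01  0.000e+00] res mm [[-0.1, 0.0, 0.1], [-0.1, -0.1, -0.1], [0.0, 0.0, 0.0], [-0.0, 0.0, 0.0], [-0.0, -0.0, -0.0], [0.0, -0.0, -0.0]]
1 pre 24
   0.15 [ 0.03  0.66 -1.01  2.32  1.54  0.83 -2.11]
   0.15 [-0.09  0.58 -0.82  2.32  1.54  0.69 -2.11]
   0.15 [-0.24  0.52 -0.59  2.32  1.54  0.55 -2.12]
   0.14 [-0.33  0.5  -0.45  2.33  1.55  0.47 -2.13]
1 down 22
   0.16 [-0.05  0.76 -0.85  2.31  1.73  0.8  -2.23]
   0.16 [-0.14  0.71 -0.71  2.31  1.75  0.69 -2.27]
   0.16 [-0.17  0.69 -0.66  2.31  1.76  0.66 -2.29]
   0.16 [-0.28  0.65 -0.48  2.31  1.81  0.54 -2.34]
1 home 31
   0.12 [ 0.06  0.91 -1.12  2.35  1.73  1.07 -2.26]
   0.11 [-0.22  0.7  -0.63  2.36  1.84  0.67 -2.4 ]
   0.11 [-0.22  0.7  -0.63  2.36  1.84  0.66 -2.41]
   0.11 [-0.24  0.69 -0.59  2.36  1.85  0.64 -2.42]
-1 pre 17
   0.15 [-0.01  0.63 -0.94  2.32  1.54  0.78  1.03]
   0.15 [-0.03  0.61 -0.91  2.32  1.54  0.75  1.03]
   0.15 [-0.1   0.58 -0.79  2.32  1.54  0.68  1.03]
   0.15 [-0.16  0.55 -0.7   2.32  1.54  0.62  1.03]
-1 down 22
   0.17 [ 0.04  0.84 -1.03  2.3   1.71  0.95  0.95]
   0.17 [ 0.03  0.83 -1.01  2.3   1.71  0.94  0.94]
   0.16 [-0.13  0.71 -0.72  2.31  1.75  0.7   0.87]
   0.16 [-0.21  0.68 -0.59  2.31  1.78  0.61  0.84]
-1 home 17
   0.12 [ 0.    0.84 -1.01  2.35  1.74  0.96  0.86]
   0.12 [ 0.03  0.87 -1.06  2.35  1.74  1.01  0.87]
   0.12 [-0.04  0.81 -0.93  2.35  1.76  0.89  0.83]
   0.11 [-0.13  0.74 -0.77  2.36  1.8   0.77  0.79]
```

The fitted FK is accurate to 0.1 mm. A good posture exists with j3 < 0, j5 ≈ +1.6 and the same grasp. I'll model the controller's redundancy behaviour and find a tool path that leads into it.

```bash
cat > sim.py <<'E'
from k import *
def pose_err(q,p,Rt):
    x,r=fk(q);return np.r_[p-x,(Rt*r.inv()).as_rotvec()]
def jac(q):
    x,r=fk(q);Jm=np.zeros((6,7));e=1e-6
    for i in range(7):
        y,s=fk(q+e*np.eye(7)[i]);Jm[:3,i]=(y-x)/e;Jm[3:,i]=(s*r.inv()).as_rotvec()/e
    return Jm
NOM=np.array([0,0,0,0,0,0,0.])
def sim(q,rows,k0=0.,nom=NOM,lam=.02,sub=5,W=np.ones(7),trace=False):
    q=np.array(q,float);p,Rt=fk(q);T=[]
    for r in rows:
        p=p+Rt.apply(np.array(r[1:4])*.1);Rt=Rt*R.from_rotvec(np.radians(5)*np.array(r[4:7]))
        for _ in range(sub):
            Jm=jac(q);e=pose_err(q,p,Rt);Wi=np.diag(1/W)
            Jp=Wi@Jm.T@np.linalg.inv(Jm@Wi@Jm.T+lam**2*np.eye(6))
            q=q+Jp@e+(np.eye(7)-Jp@Jm)@(k0*(nom-q))
            q=np.clip(q,LO_,HI)
        T.append(q.copy())
    return (q,T) if trace else q
def rep(r,n): return [r]*n
E
python3 - <<'E'
from sim import *
Q0=J[0];tests=[(J[0],rep([-1,-.414,-.1975,.04,0,0,.552],20),J[1]),
(J[2],[[1,0,0,-.2,0,0,0],[1,0,0,-.4,0,0,0],[1,0,0,-.3,0,0,0]]+rep([0]*7,2),J[3]),
(J[3],[[1,0,0,0,a,0,0] for a in(.7,.9,.9,0,0)],J[4]),(J[4],[[1,0,0,0,a,0,0] for a in(.7,.9,.3,0,0)],J[5])]
print("actual");[print(t[2].round(3)) for t in tests]
mid=(LO_+HI)/2
for nm,kw in {"minnorm":{},"mid.05":dict(k0=.05,nom=mid),"start.05":dict(k0=.05,nom=J[0]),"mid.01":dict(k0=.01,nom=mid),"zero.02":dict(k0=.02)}.items():
    print(nm);[print("  ",sim(t[0],t[1],**kw).round(3)) for t in tests]
E
```

```text
actual
[ 0.275  0.602  0.238  1.887 -0.215  0.676  0.845]
[-1.511  0.564  1.224  2.219 -0.826  0.484  0.291]
[-1.358  0.62   1.201  2.048 -0.721  0.815  0.247]
[-1.233  0.668  1.147  1.919 -0.675  1.039  0.231]
minnorm
   [ 0.271  0.602  0.238  1.888 -0.213  0.676  0.842]
   [-1.51   0.564  1.225  2.218 -0.825  0.485  0.291]
   [-1.362  0.621  1.205  2.047 -0.722  0.819  0.249]
   [-1.23   0.669  1.145  1.918 -0.675  1.039  0.231]
mid.05
   [ 0.798  0.648 -0.571  1.872  0.492  0.766  0.161]
   [-1.089  0.325  0.508  2.21   0.23   0.359 -0.804]
   [-0.743  0.351  0.19   2.032  0.073  0.646 -0.598]
   [-0.6    0.414  0.091  1.902 -0.015  0.851 -0.487]
start.05
   [ 0.287  0.6    0.213  1.887 -0.19   0.674  0.819]
   [-1.367  0.421  0.924  2.216 -0.351  0.361 -0.204]
   [-1.135  0.433  0.752  2.042 -0.321  0.665 -0.182]
   [-0.977  0.481  0.647  1.912 -0.332  0.883 -0.147]
mid.01
   [ 0.582  0.598 -0.234  1.879  0.208  0.689  0.433]
   [-1.434  0.469  1.046  2.217 -0.553  0.394  0.006]
   [-1.257  0.501  0.963  2.045 -0.501  0.712  0.01 ]
   [-1.109  0.547  0.876  1.915 -0.482  0.932  0.017]
zero.02
   [ 0.452  0.59  -0.036  1.882  0.034  0.67   0.601]
   [-1.404  0.446  0.989  2.216 -0.459  0.375 -0.091]
   [-1.179  0.453  0.823  2.043 -0.38   0.677 -0.119]
   [-1.005  0.492  0.692  1.913 -0.361  0.891 -0.115]
```

Minimum-norm IK reproduces the controller. Now searching for waypoints.

```bash
nproc
cat > srch.py <<'E'
from sim import *
import multiprocessing as mp
def seg(p0,R0,p,Rt,N):
    w=(R0.inv()*Rt).as_rotvec()/N;dR=R.from_rotvec(w).as_matrix()
    Am=sum(np.linalg.matrix_power(dR,k) for k in range(N))
    v=np.linalg.solve(Am,R0.as_matrix().T@(p-p0));return rep([1,*(v*10),*(np.degrees(w)/5)],N)
DOWN=R.from_quat(J[5]*0+0 if False else Q[5])
GO=R.from_matrix(toolR(BR))
def wps(th):
    # two waypoints: pos xyz, tilt (world rotvec) applied to board-oriented grasp
    return [(th[0:3],R.from_rotvec(th[3:6])*GO),(th[6:9],R.from_rotvec(th[9:12])*GO),(tgt(22,0,60),GO)]
def rows_of(th,N=12,q0=J[-1]):
    p,r=fk(q0);out=[]
    for (a,b) in wps(th): out.append(seg(p,r,a,b,N));p,r=a,b
    return out
def score(th,N=12,sub=1):
    q=J[-1];S=0;tr=[q]
    for i,s in enumerate(rows_of(th,N)):
        q,T=sim(q,s,sub=sub,trace=True);tr+=T
    tr=np.array(tr);e=pose_err(q,tgt(22,0,60),GO)
    mg=np.minimum(tr-LO_,HI-tr).min();st=np.abs(np.diff(tr,axis=0)).max()
    zmin=min(fk(x)[0][2] for x in tr[:-8:2])
    return 20*np.linalg.norm(e[:3])+5*np.linalg.norm(e[3:])+abs(q[4]-1.5)+max(0,.04-mg)*10+max(0,st-.17)*10+max(0,.22-zmin)*20, q,mg,st,zmin
def one(seed):
    rng=np.random.default_rng(seed);B=None
    for k in range(40):
        if k<22 or B is None:
            th=np.r_[rng.uniform([.4,-.15,.24],[.6,.3,.4]),rng.uniform(-.9,.9,3),rng.uniform([.42,.0,.24],[.58,.25,.36]),rng.uniform(-.7,.7,3)]
        else: th=B[1]+rng.normal(size=12)*np.tile([.03]*3+[.12]*3,2)
        s=score(th)
        if B is None or s[0]<B[0]: B=(s[0],th,s[1:])
    return B
if __name__=="__main__":
    with mp.Pool() as P: L=P.map(one,range(24*max(1,mp.cpu_count()//4)))
    L.sort(key=lambda b:b[0])
    for b in L[:4]: print(round(b[0],2),b[1].round(3).tolist(),b[2][0].round(2),[round(float(x),3) for x in b[2][1:]])
    np.save("best.npy",np.array([b[1] for b in L[:8]]))
E
time timeout 500 python3 srch.py
```

```text
4
1.72 [0.431, -0.005, 0.433, 0.619, 0.156, -0.333, 0.497, 0.13, 0.356, -0.438, -0.292, 0.225] [-0.88  0.47  0.24  2.34  1.57  0.23 -2.15] [0.0, 0.218, 0.241]
4.64 [0.639, -0.028, 0.26, -0.458, -0.318, -0.392, 0.498, 0.267, 0.273, 0.043, 0.333, 0.531] [-1.14  0.53  0.69  2.33 -1.1   0.23  0.59] [0.0, 0.091, 0.217]
4.91 [0.637, 0.275, 0.359, -0.38, -0.358, 0.655, 0.442, 0.244, 0.333, -0.189, 0.69, 0.405] [-1.25  0.58  0.85  2.36 -1.1   0.24  0.7 ] [0.0, 0.162, 0.241]
5.05 [0.554, 0.016, 0.249, -0.558, -0.048, 0.659, 0.447, -0.008, 0.378, 0.03, 0.208, 0.736] [-1.19  0.52  0.72  2.34 -1.01  0.26  0.4 ] [0.0, 0.103, 0.225]
real	0m23.656s
user	1m27.696s
sys	0m0.163s
```

```bash
cat > ref.py <<'E'
from srch import *
def one2(a):
    seed,th0=a;rng=np.random.default_rng(seed);B=(score(th0,16)[0],th0,None);sc=1.
    for k in range(110):
        th=B[1]+rng.normal(size=12)*np.tile([.04]*3+[.15]*3,2)*sc*(rng.random(12)<.5)
        s=score(th,16)
        if s[0]<B[0]: B=(s[0],th,s[1:])
        else: sc=max(.15,sc*.985)
    return B
if __name__=="__main__":
    t=np.load("best.npy")[0]
    with mp.Pool() as P: L=P.map(one2,[(i,t) for i in range(16)])
    L.sort(key=lambda b:b[0])
    for b in L[:4]: print(round(b[0],2),b[1].round(3).tolist(),b[2][0].round(2),[round(float(x),3) for x in b[2][1:]])
    np.save("best2.npy",np.array([b[1] for b in L[:8]]))
E
time timeout 570 python3 ref.py
```

```text
0.28 [0.428, -0.049, 0.397, 0.535, 0.102, -0.103, 0.497, 0.14, 0.46, -0.39, -0.414, 0.5] [-0.61  0.46 -0.06  2.33  1.57  0.28 -2.15] [0.043, 0.173, 0.241]
0.48 [0.47, -0.079, 0.507, 0.721, -0.122, -0.406, 0.379, 0.131, 0.408, -0.056, -0.248, 0.305] [-0.38  0.49 -0.38  2.33  1.55  0.44 -2.13] [0.0, 0.152, 0.241]
0.49 [0.431, -0.034, 0.376, 0.619, -0.13, -0.381, 0.517, 0.19, 0.439, -0.355, -0.3, 0.197] [-0.57  0.47 -0.13  2.33  1.55  0.31 -2.14] [0.0, 0.165, 0.241]
0.49 [0.407, 0.051, 0.358, 0.758, 0.017, -0.51, 0.442, 0.148, 0.446, -0.465, -0.244, 0.431] [-0.65  0.47 -0.01  2.33  1.55  0.25 -2.13] [0.0, 0.157, 0.241]
real	0m57.056s
user	3m36.973s
sys	0m0.135s
```

```bash
cat > ref2.py <<'E'
from srch import *
def sc2(th,N=20):
    s=score(th,N);return (s[0]-abs(s[1][4]-1.5)+max(0,.45-s[1][5])*4,)+s[1:]
def one2(a):
    seed,th0=a;rng=np.random.default_rng(seed);B=(sc2(th0)[0],th0,None);sc=1.
    for k in range(200):
        th=B[1]+rng.normal(size=12)*np.tile([.04]*3+[.15]*3,2)*sc*(rng.random(12)<.5)
        s=sc2(th)
        if s[0]<B[0]: B=(s[0],th,s[1:])
        else: sc=max(.1,sc*.985)
    return B
if __name__=="__main__":
    t=np.load("best2.npy")
    with mp.Pool() as P: L=P.map(one2,[(i,t[i%2]) for i in range(12)])
    L.sort(key=lambda b:b[0])
    for b in L[:3]:
        print(round(b[0],2),b[1].round(3).tolist(),b[2][0].round(2),[round(float(x),3) for x in b[2][1:]])
        q=J[-1]
        for sgm in rows_of(b[1],20):
            q,T=sim(q,[np.round(r,3) for r in sgm],sub=5,trace=True);T=np.array(T)
            print("   row",np.round(sgm[0],3).tolist(),"end",q.round(2),"margin",np.minimum(T-LO_,HI-T).min().round(3),"zmin",round(min(fk(x)[0][2] for x in T),3))
    np.save("best3.npy",np.array([b[1] for b in L[:8]]))
E
time timeout 570 python3 ref2.py
```

```text
0.02 [0.51, -0.038, 0.443, 0.502, 0.022, 0.086, 0.447, 0.169, 0.582, -0.101, -0.567, 0.35] [-0.15  0.55 -0.72  2.32  1.54  0.63 -2.12] [0.046, 0.139, 0.241]
   row [1.0, -0.107, 0.05, -0.123, -0.235, 0.307, 0.009] end [-0.43  0.27  1.1   1.88 -0.93  1.3   1.01] margin 0.121 zmin 0.253
   row [1.0, 0.121, 0.031, -0.042, -0.27, -0.234, -0.353] end [-0.21 -0.32 -0.34  2.11  0.52  0.47 -0.51] margin 0.048 zmin 0.454
   row [1.0, 0.038, -0.131, 0.169, 0.325, -0.019, 0.207] end [-0.17  0.54 -0.68  2.32  1.54  0.6  -2.11] margin 0.079 zmin 0.156
0.02 [0.49, -0.135, 0.402, 0.588, 0.005, -0.313, 0.441, 0.147, 0.522, -0.355, -0.512, 0.712] [-0.21  0.53 -0.62  2.32  1.54  0.57 -2.12] [0.072, 0.158, 0.241]
   row [1.0, -0.152, 0.071, -0.113, -0.237, 0.308, 0.245] end [-0.23  0.32  1.12  1.97 -1.01  1.25  0.91] margin 0.093 zmin 0.253
   row [1.0, 0.163, 0.036, -0.034, -0.199, -0.173, -0.806] end [-0.37 -0.3  -0.17  2.22  0.6   0.41 -0.13] margin 0.074 zmin 0.415
   row [1.0, 0.069, -0.09, 0.15, 0.293, 0.029, 0.456] end [-0.24  0.52 -0.58  2.32  1.53  0.54 -2.11] margin 0.105 zmin 0.155
0.03 [0.46, -0.102, 0.418, 0.482, 0.066, 0.227, 0.402, 0.134, 0.483, -0.392, -0.41, 0.682] [-0.09  0.58 -0.81  2.32  1.54  0.69 -2.12] [0.046, 0.164, 0.241]
   row [1.0, -0.141, 0.01, -0.124, -0.21, 0.312, -0.073] end [-0.17  0.34  1.06  1.87 -0.87  1.47  1.32] margin 0.115 zmin 0.254
   row [1.0, 0.124, 0.042, -0.011, -0.135, -0.352, -0.495] end [-0.21 -0.32 -0.34  2.27  0.53  0.48 -0.13] margin 0.047 zmin 0.427
   row [1.0, 0.065, -0.054, 0.15, 0.234, 0.053, 0.448] end [-0.11  0.57 -0.77  2.32  1.54  0.66 -2.11] margin 0.079 zmin 0.154
real	1m34.997s
user	5m46.442s
sys	0m0.169s
```

```bash
python3 -m crank '[[1,-0.152,0.071,-0.113,-0.237,0.308,0.245],[1,-0.152,0.071,-0.113,-0.237,0.308,0.245],[1,-0.152,0.071,-0.113,-0.237,0.308,0.245],[1,-0.152,0.071,-0.113,-0.237,0.308,0.245],[1,-0.152,0.071,-0.113,-0.237,0.308,0.245],[1,-0.152,0.071,-0.113,-0.237,0.308,0.245],[1,-0.152,0.071,-0.113,-0.237,0.308,0.245],[1,-0.152,0.071,-0.113,-0.237,0.308,0.245],[1,-0.152,0.071,-0.113,-0.237,0.308,0.245],[1,-0.152,0.071,-0.113,-0.237,0.308,0.245]]' | head -2
python3 -m crank '[[1,-0.152,0.071,-0.113,-0.237,0.308,0.245],[1,-0.152,0.071,-0.113,-0.237,0.308,0.245],[1,-0.152,0.071,-0.113,-0.237,0.308,0.245],[1,-0.152,0.071,-0.113,-0.237,0.308,0.245],[1,-0.152,0.071,-0.113,-0.237,0.308,0.245],[1,-0.152,0.071,-0.113,-0.237,0.308,0.245],[1,-0.152,0.071,-0.113,-0.237,0.308,0.245],[1,-0.152,0.071,-0.113,-0.237,0.308,0.245],[1,-0.152,0.071,-0.113,-0.237,0.308,0.245],[1,-0.152,0.071,-0.113,-0.237,0.308,0.245]]'; python3 log.py
python3 -m crank '[[1,0.163,0.036,-0.034,-0.199,-0.173,-0.806],[1,0.163,0.036,-0.034,-0.199,-0.173,-0.806],[1,0.163,0.036,-0.034,-0.199,-0.173,-0.806],[1,0.163,0.036,-0.034,-0.199,-0.173,-0.806],[1,0.163,0.036,-0.034,-0.199,-0.173,-0.806],[1,0.163,0.036,-0.034,-0.199,-0.173,-0.806],[1,0.163,0.036,-0.034,-0.199,-0.173,-0.806],[1,0.163,0.036,-0.034,-0.199,-0.173,-0.806],[1,0.163,0.036,-0.034,-0.199,-0.173,-0.806],[1,0.163,0.036,-0.034,-0.199,-0.173,-0.806]]' | head -2
python3 -m crank '[[1,0.163,0.036,-0.034,-0.199,-0.173,-0.806],[1,0.163,0.036,-0.034,-0.199,-0.173,-0.806],[1,0.163,0.036,-0.034,-0.199,-0.173,-0.806],[1,0.163,0.036,-0.034,-0.199,-0.173,-0.806],[1,0.163,0.036,-0.034,-0.199,-0.173,-0.806],[1,0.163,0.036,-0.034,-0.199,-0.173,-0.806],[1,0.163,0.036,-0.034,-0.199,-0.173,-0.806],[1,0.163,0.036,-0.034,-0.199,-0.173,-0.806],[1,0.163,0.036,-0.034,-0.199,-0.173,-0.806],[1,0.163,0.036,-0.034,-0.199,-0.173,-0.806]]'; python3 log.py
```

```text
clock: 10.8
tcp_pos: [0.4957, 0.0573, 0.3446]
clock: 11.8
tcp_pos: [0.4908, -0.1347, 0.403]
ee_rot: [0.795, 0.517, 0.316, -0.035]
wrist_force: [-0.1, -0.0, -1.2]
width: 0.107
grasp_force: 59.3
[-0.225  0.316  1.118  1.972 -1.006  1.25   0.909]
clock: 12.8
tcp_pos: [0.5075, -0.0019, 0.5039]
clock: 13.8
tcp_pos: [0.44, 0.1486, 0.5209]
ee_rot: [0.302, 0.847, 0.227, 0.373]
wrist_force: [0.8, 0.1, -1.4]
width: 0.107
grasp_force: 59.4
[-0.371 -0.297 -0.173  2.224  0.601  0.409 -0.13 ]
```

Prediction matched exactly. Third segment, down to the pre-pose.

```bash
python3 -m crank '[[1,0.069,-0.09,0.15,0.293,0.029,0.456],[1,0.069,-0.09,0.15,0.293,0.029,0.456],[1,0.069,-0.09,0.15,0.293,0.029,0.456],[1,0.069,-0.09,0.15,0.293,0.029,0.456],[1,0.069,-0.09,0.15,0.293,0.029,0.456],[1,0.069,-0.09,0.15,0.293,0.029,0.456],[1,0.069,-0.09,0.15,0.293,0.029,0.456],[1,0.069,-0.09,0.15,0.293,0.029,0.456],[1,0.069,-0.09,0.15,0.293,0.029,0.456],[1,0.069,-0.09,0.15,0.293,0.029,0.456]]' | head -2
python3 -m crank '[[1,0.069,-0.09,0.15,0.293,0.029,0.456],[1,0.069,-0.09,0.15,0.293,0.029,0.456],[1,0.069,-0.09,0.15,0.293,0.029,0.456],[1,0.069,-0.09,0.15,0.293,0.029,0.456],[1,0.069,-0.09,0.15,0.293,0.029,0.456],[1,0.069,-0.09,0.15,0.293,0.029,0.456],[1,0.069,-0.09,0.15,0.293,0.029,0.456],[1,0.069,-0.09,0.15,0.293,0.029,0.456],[1,0.069,-0.09,0.15,0.293,0.029,0.456],[1,0.069,-0.09,0.15,0.293,0.029,0.456],[1,0,0,0,0,0,0],[1,0,0,0,0,0,0]]'; python3 log.py
python3 look.py 3
python3 - <<'E'
from h import *
plan(tgt(22,0,32),toolR(BR),4)
E
```

```text
clock: 14.8
tcp_pos: [0.4686, 0.1643, 0.3361]
clock: 16.0
tcp_pos: [0.4612, 0.21, 0.156]
ee_rot: [0.681, 0.703, 0.144, 0.149]
wrist_force: [-0.8, 0.4, -1.4]
width: 0.108
grasp_force: 59.3
[-0.247  0.516 -0.568  2.319  1.527  0.537 -2.102]
tcp in board mm [-6.9  7.4 72.1] tilt err [ 0.06 -0.03 -0.13]
side ledge_key_left 0.76 [240.5 181. ] expected [243.1 179.3]
side ledge_key_right 0.91 [258.4 191.5] expected [260.3 190.2]
side ledge_lip 0.92 [242.6 182.9] expected [244.1 185. ]
side plate top tilt deg x,y [-0.42  0.13] h 6.75 400 y ext [-82.5 -80.5  67.6  88.1] x ext [-36.5 -34.5  34.8  36.1]
side lip top y ext [-84.4 -83.1  20.6  83.2] x mean -30.6 h 40.0
top ledge_key_left 0.76 [185.9 246.3] expected [190.3 249.9]
top ledge_key_right 0.57 [230.7 251.6] expected [231.5 249.6]
top ledge_lip 0.63 [208.2 260.4] expected [209.7 259.8]
top plate top tilt deg x,y [0.3  0.07] h 7.21 1224 y ext [-82.4 -80.6  85.9  88.6] x ext [-30.4 -22.9  36.9  37.6]
top lip top y ext [-81.8 -79.7  84.7  87.5] x mean -27.0 h 40.8
4 rows: shift [-0.0018, -0.0064, 0.0731] turn [0.0032, 0.0011, -0.0009]
```

Run:
```python
from h import *
from scipy.optimize import least_squares
obs={"top":[(197.2,244.1),(236.6,243.9)],"side":[(249.8,191.4),(267.0,203.3)]}
def f(o,ns):
    r=[]
    for n in ns:
        for (u,y) in zip(obs[n],(50,-50)): r+=list(proj(n,o+BR@(np.array([12,y,13])/1000))-u)
    return np.array(r)
for ns in(["top"],["side"],["top","side"]):
    g=lambda o:np.r_[f(np.r_[o,.093],ns)]
    s=least_squares(g,BO[:2]);print(ns,s.x.round(4),s.fun.round(2))
# ledge: colour/lip-end comparison: fit ledge origin with the lip ends from clouds, per camera, in world at look 3
s=read_state();p=np.array(s["tcp_pos"]);LO=p-BR@TL
for n in("top","side"):
    d=np.load(f"{n}3.npy");P=cloud(n,d);Q=(P-LO)@BR*1000
    m=(d>0)&(abs(Q[...,0])<45)&(abs(Q[...,1])<100)&(Q[...,2]>-3)&(Q[...,2]<44)&~((abs(Q[...,1])<45)&(Q[...,2]>12))
    # reproject model silhouette ends: image columns of extreme ledge corners
    v,u=np.nonzero(m);uv=np.c_[u,v].astype(np.float32)
    box=np.array([proj(n,LO+BR@(np.array([x,y,z])/1000)) for x in(-35,35) for y in(-85,85) for z in(0,6)]+[proj(n,LO+BR@(np.array([x,y,z])/1000)) for x in(-35,-25) for y in(-85,85) for z in(40,)])
    dv=(proj(n,LO+BR@[0,.01,0])-proj(n,LO))
    dx=(proj(n,LO+BR@[.01,0,0])-proj(n,LO))
    for nm,a in(("y",dv),("x",dx)):
        un=a/np.linalg.norm(a);k=10/np.linalg.norm(a)
        print(n,nm,"obs-model mm at ends",((np.percentile(uv@un,[.2,99.8])-np.array([(box@un).min(),(box@un).max()]))*k).round(1))
```

```text
['top'] [0.4969 0.2036] [ 0.04  0.02 -0.04 -0.02]
['side'] [0.4958 0.2062] [ 0.07  0.33 -0.07 -0.3 ]
['top', 'side'] [0.4962 0.2042] [-0.22  0.28 -0.29  0.24  0.5   0.52  0.4  -0.08]
top y obs-model mm at ends [ 5.1 -1.6]
top x obs-model mm at ends [ 2.5 -1.2]
side y obs-model mm at ends [ 13. -14.]
side x obs-model mm at ends [ 2.2 -5. ]
```

```bash
python3 -m crank '[[1,-0.007,-0.014,0.1,0.01,0,0],[1,0,0,0.2,0,0,0],[1,0,0,0.11,0,0,0],[1,0,0,0,0,0,0],[1,0,0,0,0,0,0]]'
python3 look.py 4
python3 - <<'E'
from h import *
a=cv2.imread("pics/top4.png")[210:280,165:260];b=cv2.imread("pics/side4.png")[165:235,220:315]
cv2.imwrite("pics/c4.png",np.vstack([cv2.resize(x,(400,295),interpolation=cv2.INTER_CUBIC) for x in(a,b)]))
E
```

```text
clock: 16.9
tcp_pos: [0.4775, 0.2094, 0.1183]
ee_rot: [0.681, 0.702, 0.144, 0.149]
wrist_force: [0.6, 0.1, -2.0]
width: 0.104
grasp_force: 59.2
tcp in board mm [-7.4  6.8 31. ] tilt err [ 0.06 -0.02  0.01]
side ledge_key_left 0.95 [245.  186.2] expected [249.  188.9]
side ledge_key_right 0.65 [263.9 201.2] expected [266.2 200.1]
side ledge_lip 0.73 [247.5 195. ] expected [250.2 194.9]
side plate top tilt deg x,y [ 0.2  -0.04] h 6.45 406 y ext [-83.9 -80.1  71.2  90.1] x ext [-36.1 -34.7  48.3  58.7]
side lip top y ext [-83.8 -82.7  32.5  75.6] x mean -30.9 h 40.0
top ledge_key_left 0.93 [192.1 244.1] expected [195.9 245.3]
top ledge_key_right 0.94 [235.8 243.8] expected [235.6 245. ]
top ledge_lip 0.78 [211.7 256.5] expected [214.6 254.8]
top plate top tilt deg x,y [-0.34  0.11] h 7.22 1135 y ext [-82.  -79.8  86.1  88.7] x ext [-25.1 -23.3  36.3  60.7]
top lip top y ext [-82. -80.  84.  87.] x mean -27.6 h 40.4
```

View pics/c4.png

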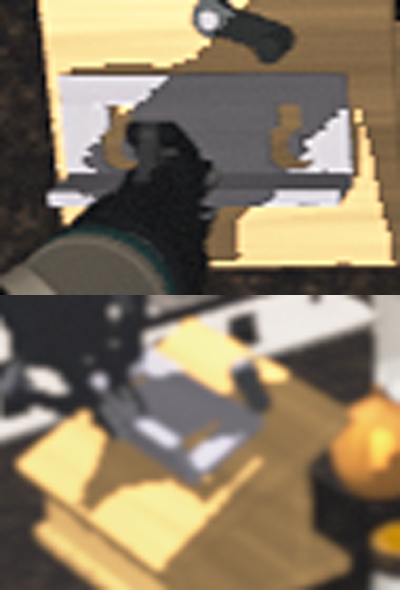

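The top crop shows keyholes at about (118,135) and (287,135), with wood crescents on their left sides, so the ledge sits a little too far left. I'll print the height map around the right keyhole.

Run:
```python
from h import *
d=np.load("top4.npy");P=cloud("top",d);Q=(P-BO)@BR*1000
for c0,c1 in((186,204),(224,250)):
    print("cols",c0,c1-1)
    for r in range(232,256): print(r,' '.join(f"{int(round(z)):3d}" for z in Q[r,c0:c1,2]))
im=cv2.imread("pics/top4.png")
print(im[236:250,228:244].astype(int).sum(2)//3)
print((im[236:250,228:244,2].astype(int)-im[236:250,228:244,0]))
```

```text
cols 186 203
232  28  29  28  27  29  28  28  26  27  27  29  32  26  31  28  27  29  26
233  30  26  26  25  31  25  26  27  26  28  28  26  25  26  26 1066  29  31
234  28  26  28  25  25  29  29  25  27  27  32  27  29  26  26  28  29  30
235  25  29  24  23  27  25   0   0   5   6  25  24  28  27  29  25  30  29
236  31  29  28  26  30  24   3   2   3   0   4  27  28  27  26  27  27  25
237  27  26  29  28  29  22   5   2  -2   3   3  27  28  27  26  30  29  27
238  27  24  30  27  25  27   2   3   0  -1  -2  24  30  27  29  28  31  27
239  27  23  28  26  26  27   4   5   5 124 129 127 128 124 125 124 124 126
240  25  29  27  28  27   3   4   3  -1 129 127 124 127 128 127 128 126 125
241  28  27  29  29   5   3   1   1   2 127 127 127 126 126 131 128 128 125
242  29  28  23  24   5   4   5   2   1 127 126 127 130 131 128 128 129 127
243  29  30  26  26   4   5   4   4  14  12 126 130 1066 131 128 130 131 128
244  29  30  29  25   6 1066   4   0  17  14 124 123 133 133 135 129 132 126
245  24  26  29  29   4   3   7   1  18  14  13 118 134 131 134 133 129 125
246  28  32  28  27 
[... 4299 characters left out ...]
65 65 64 60 27 -2 -3 -1  0 -1  0 -1]
 [-1 -3  3 39 64 60 63 56 24 -4 -1  0 -2  0 -1 -2]
 [ 0 -2  1 38 66 65 64 58 26 -4 -2  0  2 -1 -2 -1]
 [-1 -3 -7 29 62 63 63 66 37 -5 -1  0  0 -1  0  1]
 [-3  9 42 60 59 60 62 51 23  6  1  1 -1 -2  0 -1]
 [ 5 33 61 60 60 55 25 -3 -1  0 -1 -1 -1 -2  0 -1]
 [ 2 39 63 61 61 33 -2 -2 -2 -3 -1 -1  0 -1  1  0]
 [ 4 37 62 57 51 22 -4  0  0 -1  0 -1  0 -1  0  0]
 [ 2 32 56 55 42 12 -3 -1 -3  0 -2  0 -1 -1 -2 -1]
 [-2 24 54 53 56 26 -6 -2  1 -2  0 -1  0 -1 -1 -1]
 [-4 23 56 55 56 44 12 -5 -3 -1 -1 -1 -2 -1 -1 -1]
 [-4 22 57 53 53 54 42 11 -5 -4  3  7  0 -1  0 -1]
 [-3  3 35 59 56 57 57 58 46 43 40  9 -1 -1 -2  0]
 [-1 -4  4 30 47 47 45 46 48 39 10 -1 -1 -1 -1  0]]
```

The height map shows the ledge about 3.4 mm too far +y and about 1 mm too far up-slope. I'll correct that and lower it.

```bash
python3 -m crank '[[1,-0.034,-0.01,0,0,0,0],[1,0,0,0,0,0,0],[1,0,0,0.06,0,0,0],[1,0,0,0.04,0,0,0],[1,0,0,0.03,0,0,0],[1,0,0,0.03,0,0,0],[1,0,0,0,0,0,0]]'; python3 -c "
from h import *
s=read_state();print(((np.array(s['tcp_pos'])-BO)@BR*1000).round(1))"
```

```text
clock: 18.0
tcp_pos: [0.4833, 0.2059, 0.1026]
ee_rot: [0.682, 0.702, 0.144, 0.149]
wrist_force: [-0.1, -0.4, -2.1]
width: 0.107
grasp_force: 59.4
[-8.5  3.3 14.4]
```

```bash
python3 -m crank '[[1,0,0,0.02,0,0,0],[1,0,0,0.015,0,0,0],[1,0,0,0,0,0,0]]'; python3 -c "
from h import *
s=read_state();print(((np.array(s['tcp_pos'])-BO)@BR*1000).round(1))"
```

```text
clock: 18.3
tcp_pos: [0.4847, 0.2057, 0.1004]
ee_rot: [0.681, 0.702, 0.145, 0.149]
wrist_force: [-2.4, -1.9, 2.5]
width: 0.106
grasp_force: 60.3
[-8.2  3.1 11.7]
```

```bash
python3 -m crank '[[1,0,-0.03,0,0,0,0],[1,0,-0.05,0,0,0,0],[1,0,-0.05,0,0,0,0],[1,0,-0.04,0,0,0,0],[1,0,-0.02,0,0,0,0],[1,0,0,0,0,0,0]]'; python3 -c "
from h import *
s=read_state();print(((np.array(s['tcp_pos'])-BO)@BR*1000).round(1))"
```

```text
clock: 18.9
tcp_pos: [0.4677, 0.2061, 0.0927]
ee_rot: [0.681, 0.702, 0.145, 0.149]
wrist_force: [0.7, 0.1, 6.4]
width: 0.102
grasp_force: 60.6
[-26.8   4.1  11.7]
```

```bash
python3 -m crank '[[1,0,-0.02,0,0,0,0],[1,0,-0.02,0,0,0,0],[1,0,-0.02,0,0,0,0],[1,0,0,0,0,0,0]]'; python3 -c "
from h import *
s=read_state();print(((np.array(s['tcp_pos'])-BO)@BR*1000).round(1))"
python3 -m crank '[[1,0,-0.02,0,0,0,0],[1,0,0,0,0,0,0]]'; python3 -c "
from h import *
s=read_state();print(((np.array(s['tcp_pos'])-BO)@BR*1000).round(1))"
```

```text
clock: 19.3
tcp_pos: [0.4642, 0.206, 0.0912]
ee_rot: [0.681, 0.701, 0.147, 0.151]
wrist_force: [2.0, -0.5, 7.7]
width: 0.105
grasp_force: 60.6
[-30.6   4.1  11.7]
clock: 19.5
tcp_pos: [0.464, 0.206, 0.0911]
ee_rot: [0.681, 0.701, 0.148, 0.152]
wrist_force: [5.8, 0.0, 8.1]
width: 0.105
grasp_force: 60.7
[-30.8   4.1  11.7]
```

```bash
python3 -m crank '[[1,0,-0.03,0,0,0,0],[1,0,0,0,0,0,0]]'; python3 -c "
from h import *
s=read_state();print(((np.array(s['tcp_pos'])-BO)@BR*1000).round(1))"
```

```text
clock: 19.7
tcp_pos: [0.4638, 0.206, 0.091]
ee_rot: [0.681, 0.7, 0.149, 0.154]
wrist_force: [10.5, -1.2, 11.8]
width: 0.103
grasp_force: 60.8
[-31.    4.1  11.7]
```

Firm stop after about 22.6 mm of slide, so it is home. Now relieving the preload, releasing and backing off.

```bash
python3 -m crank '[[1,0,0.04,0,0,0,0],[1,0,0,0,0,0,0],[-1,0,0,0,0,0,0],[-1,0,0,0,0,0,0],[-1,0,0,0,0,0,0],[-1,0,0,0,0,0,0],[-1,0,0,-0.2,0,0,0],[-1,0,0,-0.3,0,0,0],[-1,0,0,-0.3,0,0,0],[-1,0,0,0,0,0,0]]'; python3 log.py
python3 - <<'E'
from h import *
s=read_state();print(((np.array(s['tcp_pos'])-BO)@BR*1000).round(1))
for p in([.5517,.1644,.1597],[.551,.1665,.1571]): print(((np.array(p)-BO)@BR*1000).round(1))
for n in("top","side"):
    im,d=snapshot(n);cv2.imwrite(f"pics/{n}5.png",im[...,::-1]);np.save(f"{n}5.npy",d);P=cloud(n,d)[d>0];Q=(P-BO)@BR*1000
    m=(abs(Q[:,0]+30)<9)&(abs(Q[:,1])<110)&(abs(Q[:,2]-40)<4);print(n,"lip top x",np.median(Q[m,0]).round(1),"y",np.percentile(Q[m,1],[1,99]).round(1),m.sum())
    m=(abs(Q[:,0])<60)&(abs(Q[:,1])<95)&(abs(Q[:,2]-6.3)<3);print(" plate x",np.percentile(Q[m,0],[1,99]).round(1),"y",np.percentile(Q[m,1],[1,99]).round(1))
    m=(Q[:,0]>55)&(Q[:,0]<105)&(Q[:,1]<0)&(Q[:,1]>-70)&(Q[:,2]>33)&(Q[:,2]<42);print(" knobtop",np.median(Q[m],0).round(1),m.sum())
    m=(Q[:,0]>40)&(Q[:,0]<109)&(Q[:,1]<25)&(Q[:,1]>-70)&(Q[:,2]>8)&(Q[:,2]<13);print(" arm",cv2.minAreaRect(Q[m,:2].astype(np.float32)),m.sum())
    print(" place",[(q["xy"],q["p"]) for q in place_of("catch_knob",n)[:1]])
a=cv2.imread("pics/top5.png")[195:285,160:280]
cv2.imwrite("pics/c5.png",cv2.resize(a,(800,600),interpolation=cv2.INTER_CUBIC))
E
```

```text
clock: 20.7
tcp_pos: [0.4281, 0.2063, 0.1652]
ee_rot: [0.681, 0.702, 0.147, 0.15]
wrist_force: [0.4, 0.8, 0.7]
width: 0.997
grasp_force: 0.0
[-0.279  0.468 -0.581  2.386  1.538  0.538 -2.18 ]
[-33.4   4.5  94. ]
[ 75.9 -40.7  38.7]
[ 74.3 -38.5  36.6]
top lip top x -28.8 y [-83.2  83.6] 190
 plate x [-57.6  57.6] y [-86.2  92.9]
 knobtop [ 76.4 -39.6  38.4] 33
 arm ((85.54399871826172, -19.505123138427734), (59.19598388671875, 22.818937301635742), 79.09635925292969) 71
 place [([305.2, 228.0], 0.73)]
side lip top x -32.0 y [-83.9  80.5] 113
 plate x [-58.6  57.4] y [-87.8  93. ]
 knobtop [ 75.8 -41.7  38.1] 16
 arm ((81.32408905029297, -16.536518096923828), (63.655521392822266, 20.92766761779785), 69.78289794921875) 28
 place [([277.8, 187.1], 0.49)]
```

View pics/c5.png

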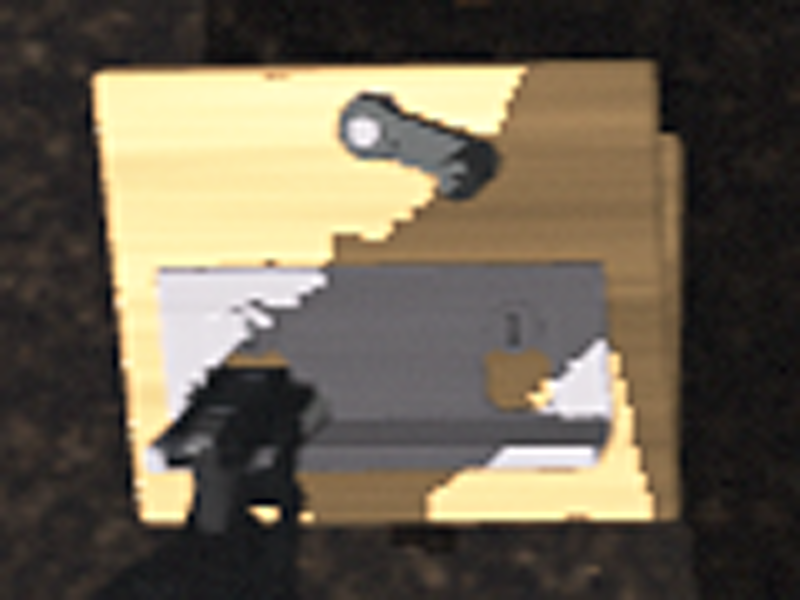

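The ledge is home: the right screw head sits at the slot's end at crop (515,325), with the open keyhole below it at (510,375). The catch's knob is at (460,175), angle about 1.27 rad. Next I simulate grasping the knob and tracking the swing.

```bash
cat > catch.py <<'E'
from srch import *
def rz(a): return R.from_euler('z',a).as_matrix()
def kp(a,z,r=41): return BO+BR@(np.array([89-r*np.cos(a),-r*np.sin(a),z])/1000), R.from_matrix(toolR(BR@rz(np.pi/2+a)))
def go(q,a,z,N,sub=3):
    p,r=fk(q);s=seg(p,r,*kp(a,z),N);q,T=sim(q,s,sub=sub,trace=True);T=np.array(T)
    print(N,"row",np.round(s[0],3).tolist(),"end",q.round(2),"margin",np.minimum(T-LO_,HI-T).min().round(3),"step",np.abs(np.diff(T,axis=0)).max().round(3),"zmin",(min((fk(x)[0]-BO)@BR[:,2] for x in T)*1000).round(1));return q
E
python3 - <<'E'
from catch import *
q=np.array(read_state()["joint_pos"]);a=1.27
q=go(q,a,75,36);q1=q
q=go(q,a,15,4)
# arc rows
s=[];p,r=fk(q);N=15
tr=[q]
for i in range(1,N+1):
    b=a*(1-i/N);x,rr=kp(b,15);s+=seg(p,r,x,rr,1);p,r=x,rr
print("arc row first/last",np.round(s[0],3).tolist(),np.round(s[-1],3).tolist())
q,T=sim(q,s,sub=3,trace=True);T=np.array(T);print(q.round(2),np.minimum(T-LO_,HI-T).min().round(3),np.abs(np.diff(T,axis=0)).max())
E
```

```text
36 row [1.0, -0.047, -0.008, 0.004, -0.001, -0.001, -0.904] end [-0.09  0.48 -0.52  2.17  1.23  0.46  1.24] margin 0.046 step 0.116 zmin 75.0
4 row [1.0, -0.0, -0.0, 0.15, -0.0, 0.0, -0.0] end [-0.14  0.59 -0.43  2.16  1.5   0.42  1.  ] margin 0.186 step 0.069 zmin 15.0
arc row first/last [1.0, -0.001, 0.035, 0.0, 0.0, -0.0, 0.97] [1.0, -0.001, 0.035, 0.0, 0.0, -0.0, 0.97]
[-0.19  0.63 -0.51  2.19  1.57  0.51 -0.44] 0.187 0.10562784041524165
```

```bash
python3 -m crank '[[0,-0.047,-0.008,0.004,0,0,-0.904],[0,-0.047,-0.008,0.004,0,0,-0.904],[0,-0.047,-0.008,0.004,0,0,-0.904],[0,-0.047,-0.008,0.004,0,0,-0.904],[0,-0.047,-0.008,0.004,0,0,-0.904],[0,-0.047,-0.008,0.004,0,0,-0.904],[0,-0.047,-0.008,0.004,0,0,-0.904],[0,-0.047,-0.008,0.004,0,0,-0.904],[0,-0.047,-0.008,0.004,0,0,-0.904],[0,-0.047,-0.008,0.004,0,0,-0.904],[0,-0.047,-0.008,0.004,0,0,-0.904],[0,-0.047,-0.008,0.004,0,0,-0.904]]' | head -2
python3 -m crank '[[0,-0.047,-0.008,0.004,0,0,-0.904],[0,-0.047,-0.008,0.004,0,0,-0.904],[0,-0.047,-0.008,0.004,0,0,-0.904],[0,-0.047,-0.008,0.004,0,0,-0.904],[0,-0.047,-0.008,0.004,0,0,-0.904],[0,-0.047,-0.008,0.004,0,0,-0.904],[0,-0.047,-0.008,0.004,0,0,-0.904],[0,-0.047,-0.008,0.004,0,0,-0.904],[0,-0.047,-0.008,0.004,0,0,-0.904],[0,-0.047,-0.008,0.004,0,0,-0.904],[0,-0.047,-0.008,0.004,0,0,-0.904],[0,-0.047,-0.008,0.004,0,0,-0.904]]' | head -2
python3 -m crank '[[0,-0.047,-0.008,0.004,0,0,-0.904],[0,-0.047,-0.008,0.004,0,0,-0.904],[0,-0.047,-0.008,0.004,0,0,-0.904],[0,-0.047,-0.008,0.004,0,0,-0.904],[0,-0.047,-0.008,0.004,0,0,-0.904],[0,-0.047,-0.008,0.004,0,0,-0.904],[0,-0.047,-0.008,0.004,0,0,-0.904],[0,-0.047,-0.008,0.004,0,0,-0.904],[0,-0.047,-0.008,0.004,0,0,-0.904],[0,-0.047,-0.008,0.004,0,0,-0.904],[0,-0.047,-0.008,0.004,0,0,-0.904],[0,-0.047,-0.008,0.004,0,0,-0.904]]'
python3 -m crank '[[0,0,0,0,0,0,0]]' >/dev/null; python3 log.py
python3 - <<'E'
from catch import *
s=read_state();print(((np.array(s['tcp_pos'])-BO)@BR*1000).round(1))
go(np.array(s["joint_pos"]),1.27,15,4)
E
```

```text
clock: 22.1
tcp_pos: [0.4449, 0.1518, 0.1633]
clock: 23.3
tcp_pos: [0.4945, 0.1341, 0.1799]
clock: 24.5
tcp_pos: [0.5376, 0.166, 0.1936]
ee_rot: [-0.593, 0.779, -0.126, 0.164]
wrist_force: [0.2, 0.5, -0.4]
width: 0.499
grasp_force: 0.0
[-0.068  0.48  -0.547  2.165  1.227  0.474  1.249]
[ 77.1 -38.4  75.5]
4 row [1.0, 0.002, -0.0, 0.151, 0.008, -0.003, -0.002] end [-0.12  0.6  -0.45  2.16  1.51  0.43  1.  ] margin 0.201 step 0.071 zmin 15.0
```

```bash
python3 -m crank '[[0,0.002,0,0.15,0.008,0,0],[0,0.002,0,0.2,0.008,0,0],[0,0.002,0,0.15,0.008,0,0],[0,0.002,0,0.1,0,0,0],[0,0,0,0,0,0,0],[1,0,0,0,0,0,0],[1,0,0,0,0,0,0],[1,0,0,0,0,0,0],[1,0,0,0,0,0,0]]'
```

```text
clock: 25.5
tcp_pos: [0.5613, 0.1656, 0.1405]
ee_rot: [-0.591, 0.779, -0.126, 0.166]
wrist_force: [-3.4, -0.5, 0.8]
width: 0.161
grasp_force: 58.5
```

```bash
python3 -m crank '[[1,0,0.035,0,0,0,0.97],[1,0,0.035,0,0,0,0.97],[1,0,0.035,0,0,0,0.97],[1,0,0.035,0,0,0,0.97],[1,0,0.035,0,0,0,0.97],[1,0,0.035,0,0,0,0.97],[1,0,0.035,0,0,0,0.97],[1,0,0,0,0,0,0]]'
python3 - <<'E'
from catch import *
s=read_state();b=((np.array(s['tcp_pos'])-BO)@BR*1000);print(b.round(1),"angle",np.arctan2(-b[1],89-b[0]).round(3),"r",np.hypot(b[1],89-b[0]).round(1))
E
```

```text
clock: 26.3
tcp_pos: [0.5417, 0.1784, 0.1318]
ee_rot: [-0.339, 0.918, -0.072, 0.195]
wrist_force: [-5.8, -1.3, 1.8]
width: 0.161
grasp_force: 58.8
[ 55.9 -26.1  17.3] angle 0.666 r 42.2
```

```bash
python3 -m crank '[[1,0,0.035,0,0,0,0.97],[1,0,0.035,0,0,0,0.97],[1,0,0.035,0,0,0,0.97],[1,0,0.035,0,0,0,0.97],[1,0,0.035,0,0,0,0.97],[1,0,0.035,0,0,0,0.97],[1,0,0.035,0,0,0,0.97],[1,0,0.035,0,0,0,0.97],[1,0,0,0,0,0,0]]'
python3 - <<'E'
from catch import *
s=read_state();b=((np.array(s['tcp_pos'])-BO)@BR*1000);print(b.round(1),"angle",np.arctan2(-b[1],89-b[0]).round(3),"r",np.hypot(b[1],89-b[0]).round(1))
E
```

```text
clock: 27.2
tcp_pos: [0.5315, 0.2048, 0.1276]
ee_rot: [-0.015, 0.978, -0.002, 0.208]
wrist_force: [-7.3, 0.9, 4.9]
width: 0.164
grasp_force: 59.2
[45.6  0.7 17.6] angle -0.015 r 43.4
```

```bash
python3 -m crank '[[1,0,0.02,0,0,0,0.2],[1,0,0,0,0,0,0]]';python3 -m crank '[[1,0,0.02,0,0,0,0],[1,0,0.02,0,0,0,0],[1,0,0,0,0,0,0]]'
python3 - <<'E'
from catch import *
s=read_state();b=((np.array(s['tcp_pos'])-BO)@BR*1000);print(b.round(1),"angle",np.arctan2(-b[1],89-b[0]).round(3),"r",np.hypot(b[1],89-b[0]).round(1))
E
```

```text
clock: 27.4
tcp_pos: [0.5315, 0.2058, 0.1276]
ee_rot: [-0.007, 0.978, -0.001, 0.208]
wrist_force: [-7.4, -1.1, 6.2]
width: 0.16
grasp_force: 59.4
clock: 27.7
tcp_pos: [0.5315, 0.2061, 0.1275]
ee_rot: [-0.005, 0.978, -0.004, 0.208]
wrist_force: [-10.0, -7.3, 9.8]
width: 0.16
grasp_force: 60.2
[45.6  1.9 17.5] angle -0.045 r 43.4
```

```bash
python3 -m crank '[[1,0,-0.025,0,0,0,0],[1,0,0,0,0,0,0],[0,0,0,0,0,0,0],[0,0,0,0,0,0,0],[0,0,0,0,0,0,0],[0,0,0,-0.2,0,0,0],[0,0,0,-0.4,0,0,0],[0,0,0,-0.4,0,0,0],[0,0,0,-0.4,0,0,0],[0,0,0,0,0,0,0]]'
python3 - <<'E'
from h import *
for n in("top","side"):
    im,d=snapshot(n);cv2.imwrite(f"pics/{n}6.png",im[...,::-1]);P=cloud(n,d)[d>0];Q=(P-BO)@BR*1000
    m=(abs(Q[:,0]+30)<9)&(abs(Q[:,1])<110)&(abs(Q[:,2]-40)<4);print(n,"lip top x",np.median(Q[m,0]).round(1),"y",np.percentile(Q[m,1],[1,99]).round(1),m.sum())
    m=(Q[:,0]>35)&(Q[:,0]<105)&(abs(Q[:,1])<40)&(Q[:,2]>34)&(Q[:,2]<42);print(" knobtop",np.median(Q[m],0).round(1),m.sum())
a=cv2.imread("pics/top6.png")[195:285,160:280];b=cv2.imread("pics/side6.png")[150:285,200:380]
cv2.imwrite("pics/c6.png",np.hstack([cv2.resize(x,(400,300),interpolation=cv2.INTER_CUBIC) for x in(a,b)]))
E
```

```text
clock: 28.7
tcp_pos: [0.4763, 0.2091, 0.2601]
ee_rot: [-0.006, 0.977, 0.0, 0.212]
wrist_force: [0.3, 1.2, -0.3]
width: 0.498
grasp_force: 0.0
top lip top x -29.1 y [-83.5  30.3] 134
 knobtop [49.  -1.6 39.7] 31
side lip top x -31.7 y [-84.   84.2] 108
 knobtop [47.3 -1.3 37.4] 16
```

View pics/c6.png

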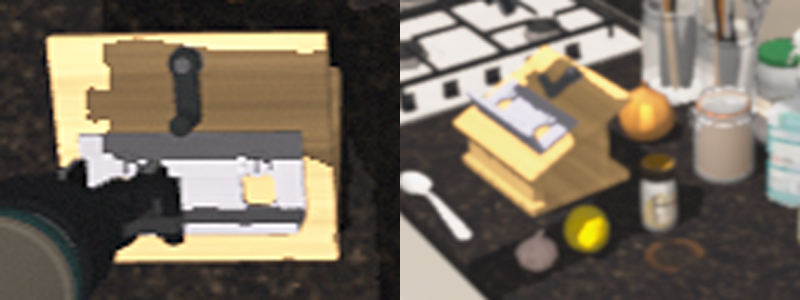

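The final view shows the catch pointing straight down at the ledge (top crop, (185,65) to (180,125)). The ledge is home and the bystanders are undisturbed.

```bash
python3 -c "
from workcell import *
print(hand_in())"
```

```text
the job is handed in; nothing more can be done
None
```

I fitted the ledge fully home on both screws, swung the catch to its stop pointing straight down at it, let go, left the other things where they stood, and handed the job in at about 29 s of the 61 s limit.

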